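Hook the frame tray out from under the display riser and lay out its spectacle case

ROBOT

A 6-joint arm with a two-finger parallel gripper is mounted at the origin on the work surface. World frame = base frame: x ahead of the robot, y to its left, z up, the work surface at z = 0. Lengths are in m, angles in rad, forces in N, time in s.
With the tool pointing down it reaches from about 0.375 to 0.9 m from the base axis. Payload 3.1 kg.
Tool frame: the origin (TCP) lies at the very end of the fingers, on their centre line; the grasp point (between the pads) lies 19 mm behind it; x points along the fingers, y is the direction in which the jaws open and shut, and the axes are right-handed (so a half turn about x gives the same grasp; the last joint's range is limited). The gripper opens to 85 mm and grips with 20 to 120 N. Pads are 22 mm wide; open, the fingers measure 114 mm over their backs; the gripper's body (76 mm by 85 mm) begins 54 mm behind the grasp point. The pads swing forward as they close: fully open they stand 13 mm farther back than shut.
Start: joints at [1.163, 0.527, 1.433, -0, 1.181, -0.178], TCP at [0.142, 0.609, 0.231] pointing down, gripper open.
Joint ranges: [-3.08, 3.08], [-0.75, 2.2], [0.22, 2.44], [-1.43, 4.57], [0, 2.65], [-2.85, 2.85]. Speed limits (rad/s): [2.79, 2.79, 3.14, 3.14, 3.14, 3.14].

INTERFACE

Orientations are given as a unit quaternion [x, y, z, w].
In Python, from station import manip gives the robot as it stands.
- The arm moves only by the shell command python3 -m jog 'ROWS' [FORCE]. ROWS is a JSON object of lists of equal length, an entry for each row: "linear": the shift along the tool's x, y, z in cm, a list of three; "twist": the turn about the tool's x in rad; "claw": the opening, from -1 (shut) to 1 (fully open). A call has 1 to 20 rows; each row is the pose to reach, as a shift and turn from the pose commanded when the call began, along the tool's axes at that moment; what a row does not reach only later rows make up. A row lasts 1/12 s, in which the tool goes at most 41.7 mm and 7.16 degrees, less where a joint would pass 70% of its speed; a pose out of reach is approached as far as the arm can. A call with a gripper value outside its range is refused whole. The fingers move at their own pace and stop on an object; FORCE is the grip in N (left out, the last holds). Time passes only in rows, so rows that repeat a pose let the fingers close. It gives the time, the measured TCP pose, the force and the opening at its end, in the units of the state.
- manip.sense(): the state, without advancing time (a new reading comes with each control period).
- manip.snapshot(name): name is "scene" or "side" or "wrist"; returns a dict with "pixels" (400x640x3 uint8, red, green, blue), "camera_matrix" (3x3 intrinsics, pixels), "k1" (the pictures are not rectified: a ray, as slopes to the right and down, at radius r is drawn at 1 + k1 r^2 times it, then the intrinsics apply), "R" (3x3) and "t" (3): a world point X has camera coordinates R X + t. Camera axes: x right, y down, z forward; pixel columns grow to the right and rows downward; lengths in m; the calibration is good to about 2 mm. A picture is of the moment at which its call begins. There is no depth.
- manip.sign_off(): hands the job in, once; it reports no verdict.
The state is a dict: "t": time; "q": joint angles; "qd": joint speeds; "tau": joint torques, N m; "tcp_pos": TCP position; "tool_rot": TCP orientation; "force": force on the tool from outside, world axes, zero at the start; "ft_torque": the same for the moment, N m; "finger_gap": opening from 0.0 (shut) to 1.0 (fully open).
Only numpy, scipy, OpenCV 4.12 (cv2) and the standard library are available. Lean on these libraries where they do the work, as an engineer would, in place of code of your own. Each camera call takes 0.05 s, during which the arm holds its last target.

TASK

The customer's spectacle case is in the wooden tray tucked under the red display riser. Catch the pull hook behind the tray's front rim and drag the tray completely out from under the riser without the gripper touching it, then put the hook back on its rest as it lay. Take the case out of the tray and set it down gently, flat with its lid still up, in the middle of the presentation pad and lengthwise along it; leave the spray bottle and the potted plant where they are.

Things in the scene. Friction and masses are not known exactly. Their poses are not given: they have to be found in the camera images.
- riser: Fixed red display riser, a bench-like shelf open at front and back, with spectacles fixed on top: 200 mm deep (its x), 360 mm wide (its y); top board's upper face 150 mm, underside 136 mm above the counter; a 14 mm side panel at each end. Origin: on the counter below the middle of its front edge (the edge nearest the robot); x points away from the robot, so it reaches from x = 0 to 200 mm.
- tray_rim (a point): Middle of the top of the front rim (the long wall nearest the robot) of a loose open wooden tray, 160 mm deep (x), 210 mm wide (y), 30 mm high, walls and floor 6 mm thick, 0.25 to 0.5 kg. x points away from the robot, square to the rim: the tray reaches from x = -3 to 157 mm, y = -105 to 105 mm. At the start its front 30 to 40 mm stick out from under the riser.
- case_mid (a point): Centre (20 mm above its underside) of the hard black spectacle case in the tray: 58 mm wide (its x), 160 mm long (its y), 40 mm high (its z, lid up), rounded edges, about 0.12 kg, loose. At the start it lies near the tray's middle, leaving 35 to 55 mm of open tray floor between it and the front rim.
- hook_grip (a point): Pull hook, loose, 0.14 kg; this point is the centre of its flat-sided wooden handle, 120 mm long (its x), 20 mm wide (its y), 28 mm high (its z). From the handle's front an 8 mm steel rod runs along the hook's +x to x = 130 mm and is bent straight down there (hook's -z). Centre of mass about 27 mm ahead (+x) of this point.
- hook_tip (a point): Lowest point of the hook's bent tip, at (130, 0, -51) mm from the handle's centre in the hook's axes; the tip is 8 mm thick with a 12 mm ball at its end; same axes as hook_grip.
- rest: Fixed wooden rest for the hook. Origin: on the counter below the handle's centre of a hook that lies home, 62 mm up, tip down, hook's x along the rest's x. Base plank x = -70 to 105 mm, 70 mm wide, 10 mm thick; two 12 mm thick uprights with flared notches: at x = -45 mm for the handle (23 mm wide at the bottom, 48 mm up; top 70 mm up), at x = 90 mm for the rod (12 mm wide, 58 mm up; top 80 mm up).
- pad: Fixed flat presentation pad, grey cloth on dark wood, 160 mm (its x) by 260 mm (its y) and 6 mm thick. Origin: centre of its underside, on the counter.
- spray: Loose bottle of lens spray, 40 mm in diameter, 125 mm high, standing beside the way of the tray; bystander. Origin: centre of its underside.
- succulent: Loose small plant in a white pot, 80 mm in diameter, 105 mm high, standing on the other side of the tray's way out; bystander. Origin: centre of its underside.
Things that resemble listed ones, but are neither listed nor needed, are in the scene too. Of the things like the part that bears hook_grip, leave any that is orange; of the rest the smaller one is meant.

How it is judged:
By the outcome, as a careful person would: the job done as asked, in the order asked, and still so for the second after the job is handed in, with the robot touching nothing.
It also fails if it takes over 70 s, if anything falls off the work surface, if the arm or the gripper's body presses on something with over 40 N, if the wrist force passes 120 N, or if a joint passes its speed limit or range.

## Working session

There is one attempt and no reset: what is moved stays moved. The work goes in short steps, Python scripts to look and compute and a shell command to move; the robot and the scene stay as the last step left them, time stands still between calls to the robot, and variables do not carry over. Pictures are saved under pics/ and viewed, and the job is handed in when it is done.

```bash
ls; mkdir -p pics; python3 - <<'E'
from station import manip
import cv2
s=manip.sense()
print({k:(v if not hasattr(v,'__len__') else [round(float(a),4) for a in v]) for k,v in s.items()})
for n in ["scene","side","wrist"]:
    d=manip.snapshot(n); cv2.imwrite(f"pics/a_{n}.png",d["pixels"][:,:,::-1])
    print(n,d["camera_matrix"],d["k1"],d["R"],d["t"])
E
```

```text
pics
{'t': 0.0, 'q': [1.1635, 0.5285, 1.4339, -0.0, 1.1814, -0.1785], 'qd': [-0.0009, 0.0017, 0.001, 0.0002, -0.001, -0.0008], 'tau': [-0.0008, -44.2352, -17.8026, -0.0002, 0.0085, -0.0], 'tcp_pos': [0.1414, 0.6081, 0.2303], 'tool_rot': [0.08, 0.7027, -0.0814, 0.7023], 'force': [-0.0086, -0.3741, -0.1713], 'ft_torque': [-0.0345, 0.0043, -0.0007], 'finger_gap': 0.9965478788113256}
scene [[389.03036792   0.         323.94239586]
 [  0.         389.03036792 197.6514182 ]
 [  0.           0.           1.        ]] -0.05908612274380209 [[-0.67008641  0.74224016  0.00798435]
 [ 0.5101503   0.46831841 -0.72140456]
 [-0.53919465 -0.47933017 -0.69246784]] [ 0.45082115 -0.21067558  1.48144644]
side [[490.96546799   0.         314.01883444]
 [  0.         490.96546799 205.19356053]
 [  0.           0.           1.        ]] -0.027072646584178003 [[ 0.77384173 -0.63327675  0.01138163]
 [-0.34700544 -0.43892429 -0.82881403]
 [ 0.52986432  0.63742139 -0.55940841]] [-0.5080491   0.22296243  1.1825416 ]
wrist [[302.38936242   0.         318.51571114]
 [  0.         302.38936242 201.77301688]
 [  0.           0.           1.        ]] -0.05053876908761049 [[ 0.22687691  0.97392007 -0.00256307]
 [ 0.93897158 -0.21803537  0.26606943]
 [ 0.25857152 -0.06277166 -0.96395046]] [-0.62466518 -0.03495019  0.38030718]
```

View pics/a_scene.png

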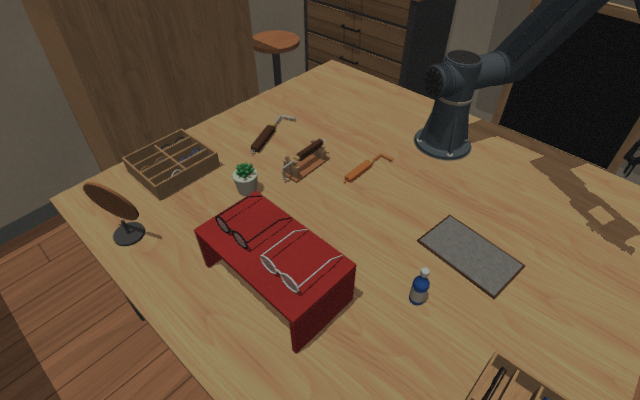

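View pics/a_side.png

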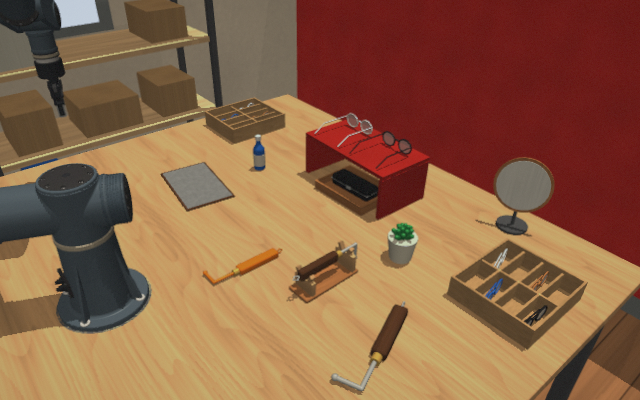

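View pics/a_wrist.png

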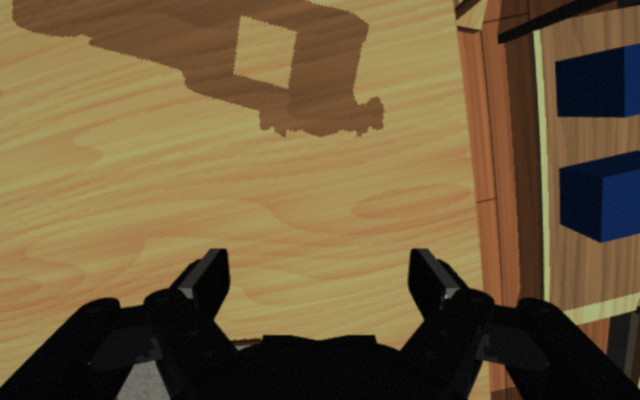

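The picture shows three hooks. A small dark-brown one lies on the rest (scene 310,150; side 320,263). A larger dark-brown one lies on the counter (scene 268,135; side 390,340). An orange one is at scene 365,168 and side 250,265. Leaving out the orange, the smaller is the one on the rest. The tray is under the riser (side 345,188), and the organisers at scene 170,160 and 510,385 are decoys. I'll check with close crops.

```bash
cat > h.py <<'E'
import numpy as np, cv2
from scipy.optimize import least_squares
from scipy.spatial.transform import Rotation as Ro
def proj(d,X):
    X=np.atleast_2d(X); c=X@np.array(d["R"]).T+np.array(d["t"])
    s=c[:,:2]/c[:,2:]; r2=(s**2).sum(1,keepdims=True); s=s*(1+d["k1"]*r2)
    K=np.array(d["camera_matrix"]); return s*[K[0,0],K[1,1]]+[K[0,2],K[1,2]]
def ray(d,uv):
    K=np.array(d["camera_matrix"]); s=(np.array(uv,float)-[K[0,2],K[1,2]])/[K[0,0],K[1,1]]
    u=s.copy()
    for _ in range(20): u=s/(1+d["k1"]*(u@u))
    R=np.array(d["R"]); return -R.T@np.array(d["t"]), R.T@np.array([u[0],u[1],1])
def onz(d,uv,z):
    o,v=ray(d,uv); return o+v*(z-o[2])/v[2]
def tri(obs):
    A=np.zeros((3,3));b=np.zeros(3)
    for d,uv in obs:
        o,v=ray(d,uv); v=v/np.linalg.norm(v); P=np.eye(3)-np.outer(v,v); A+=P;b+=P@o
    return np.linalg.solve(A,b)
def crop(d,box,name,sc=None):
    x0,y0,x1,y1=box; im=d["pixels"][y0:y1,x0:x1,::-1]
    sc=sc or min(800/(x1-x0),600/(y1-y0)); sc=int(sc)
    im=cv2.resize(np.ascontiguousarray(im),None,fx=sc,fy=sc,interpolation=cv2.INTER_CUBIC)
    for x in range((x0//10+1)*10,x1,10):
        cv2.line(im,((x-x0)*sc,0),((x-x0)*sc,10 if x%50 else 20),(255,255,0),1)
        if x%20==0: cv2.putText(im,str(x),((x-x0)*sc,24),0,.4,(0,255,255),1)
    for y in range((y0//10+1)*10,y1,10):
        cv2.line(im,(0,(y-y0)*sc),(8,(y-y0)*sc),(255,255,0),1)
        if y%20==0: cv2.putText(im,str(y),(10,(y-y0)*sc+4),0,.4,(0,255,255),1)
    cv2.imwrite("pics/"+name+".png",im)
E
python3 - <<'E'
from station import manip
from h import *
import pickle
a=manip.snapshot("scene");b=manip.snapshot("side");pickle.dump((a,b),open("s0.pkl","wb"))
crop(b,(280,230,370,310),"b1");crop(a,(270,125,340,190),"b2");crop(b,(290,105,440,220),"b3");crop(a,(185,190,365,350),"b4")
E
```

```text
(no output)
```

View pics/b1.png

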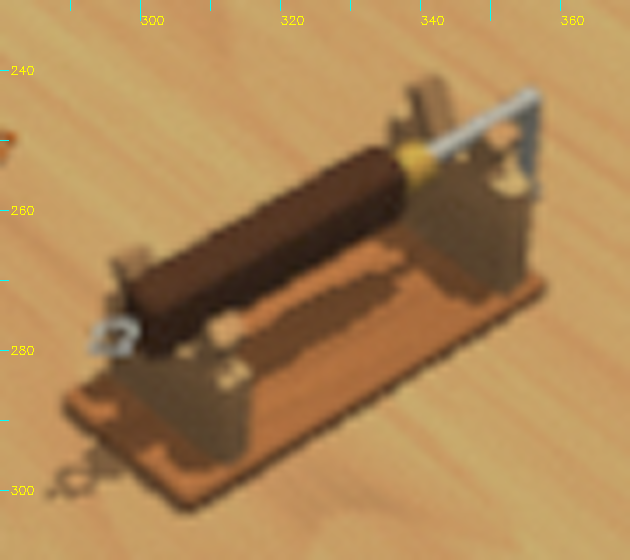

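View pics/b2.png

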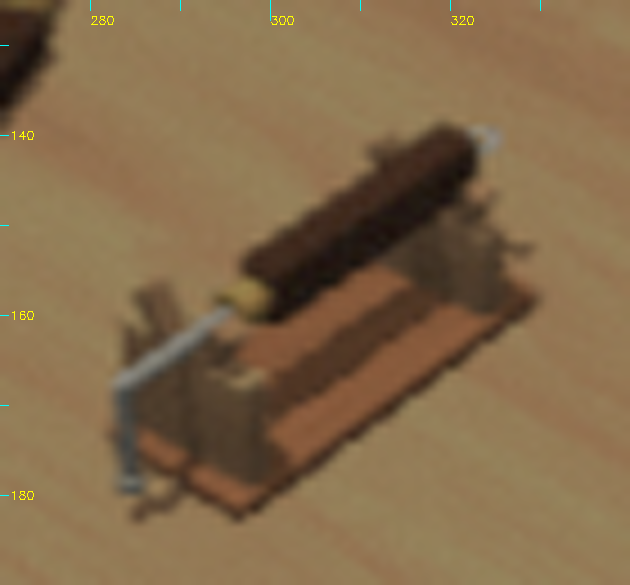

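View pics/b3.png

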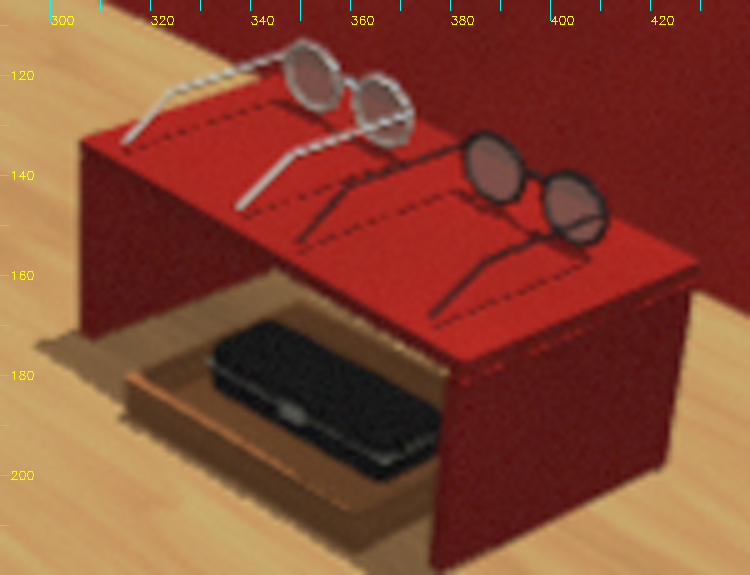

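View pics/b4.png

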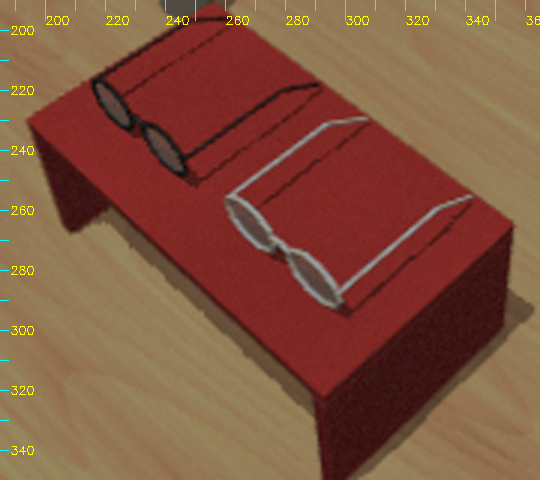

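The crops confirm it: the small brown hook lies home on its rest. Its tip is at scene (284,179), its bend at scene (283,167) and side (355,243). The tray rim runs from side (316,180) to (361,207), with the case inside it. More crops for the remaining points.

```bash
python3 - <<'E'
from h import *
import pickle
a,b=pickle.load(open("s0.pkl","rb"))
crop(a,(405,205,535,305),"c1");crop(b,(155,130,275,215),"c2");crop(b,(375,215,430,270),"c3");crop(b,(305,145,385,215),"c4");crop(a,(220,150,270,205),"c5")
E
```

```text
(no output)
```

View pics/c1.png

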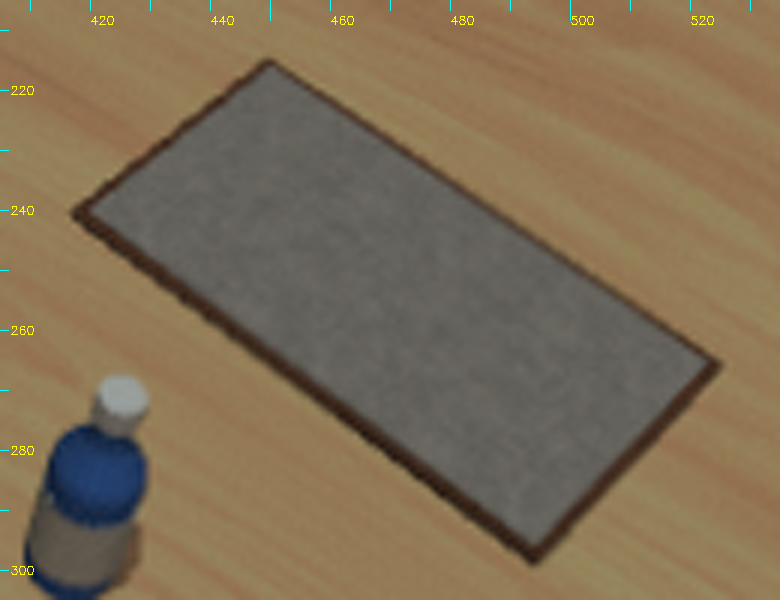

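View pics/c2.png

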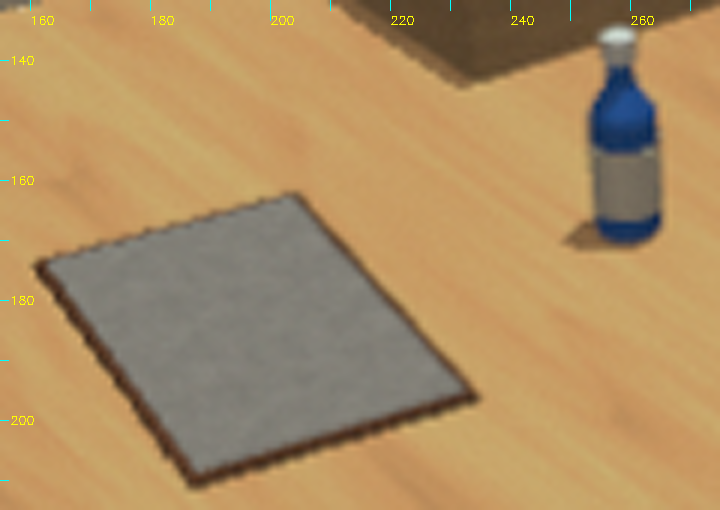

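View pics/c3.png

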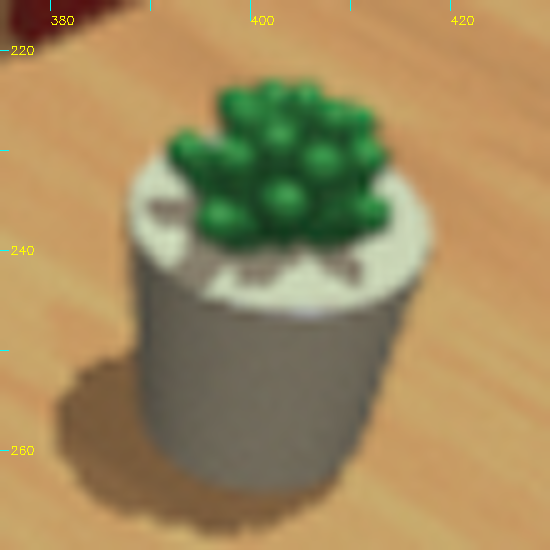

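View pics/c4.png

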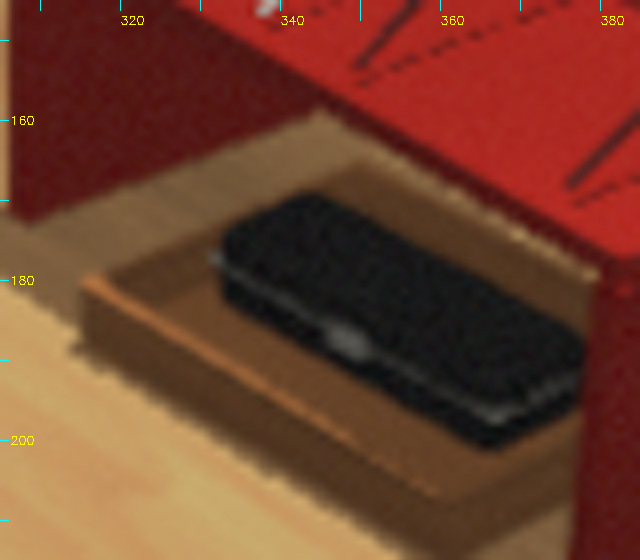

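View pics/c5.png

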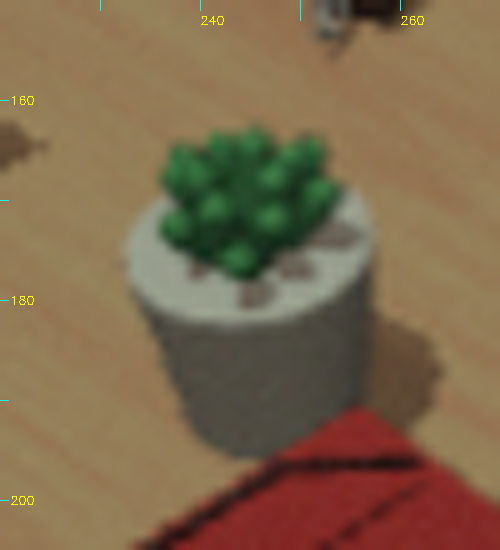

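```bash
cat > fit.py <<'E'
from h import *
import pickle
a,b=pickle.load(open("s0.pkl","rb"))
def fit(name,pts,x0,zfree=False):
    # pts: (cam, local xyz, uv)
    def tr(p,l): 
        c,s=np.cos(p[2]),np.sin(p[2]); return np.array([p[0]+c*l[0]-s*l[1],p[1]+s*l[0]+c*l[1],l[2]])
    f=lambda p: np.concatenate([proj(d,tr(p,l))[0]-uv for d,l,uv in pts])
    r=least_squares(f,x0,loss='soft_l1'); print(name,np.round(r.x[:2],4),'yaw',round(r.x[2],4)); print(np.round(f(r.x),1).reshape(-1,2).tolist()); return r.x
if __name__=="__main__":
    fit("riser",[(b,(0,.18,.15),(306,133)),(b,(0,-.18,.15),(383,177)),(b,(.2,-.18,.15),(429.6,157.4)),(b,(0,-.18,0),(377,219.4)),(b,(0,.18,0),(307,172.6)),
     (a,(.2,.18,.15),(293.3,322.3)),(a,(.2,-.18,.15),(194.3,230.7)),(a,(0,.18,.15),(356,265)),(a,(0,-.18,.15),(255.7,191.7)),(a,(.2,.18,0),(293,349))],[.7,0,0])
    fit("pad",[(a,(-.08,-.13,.006),(449.7,215)),(a,(.08,-.13,.006),(417.5,240.2)),(a,(.08,.13,.006),(494.2,297)),(a,(-.08,.13,.006),(525,265.7)),
     (b,(.08,.13,.006),(204.7,162.2)),(b,(-.08,.13,.006),(161.3,174)),(b,(-.08,-.13,.006),(187.2,210.3)),(b,(.08,-.13,.006),(234.7,196.2))],[.4,.3,0])
    fit("rest",[(a,(.105,.035,.01),(296.7,182.2)),(a,(-.07,.035,.01),(329.7,158.1)),(b,(-.07,.035,.01),(289.3,287.9)),(b,(-.07,-.035,.01),(306.7,302.6)),(b,(.105,-.035,.01),(357.9,270.7)),
      (a,(.13,0,.011),(284.4,179)),(a,(.13,0,.062),(283.6,167.6)),(b,(.13,0,.062),(355.5,244.5))],[.5,-.3,0])
    print("rim L,R",onz(b,(315.2,179.6),.03),onz(b,(360.5,207),.03))
    print("case clasp mid",onz(b,(348,187),.006+.02), "seam corner R",onz(b,(366,197.5),.026),"seam L",onz(b,(332,177),.026))
    # spray & plant (axis)
    for n,u,v,R_,H in [("spray",(425,268.8),(258,136.5),0,0.125)]:
        print(n,tri([(a,u),(b,v)]))
    print("spray base", onz(a,(418,298),0),onz(b,(259.5,168),0))
    print("plant rim",tri([(a,(244.8,174.5)),(b,(402.5,236.5))]), onz(a,(244.8,174.5),.075),onz(b,(402.5,236.5),.075))
    print('tri tip bend',tri([(a,(283.6,167.6)),(b,(355.5,244.5))]))
E
python3 fit.py
```

```text
riser [ 0.7554 -0.0044] yaw -0.0288
[[-0.8, -1.5], [-1.0, -0.6], [0.0, -1.1], [0.5, 0.4], [-1.8, -1.5], [-1.9, -0.2], [-1.9, -2.0], [-0.1, -0.8], [-0.4, -2.3], [1.8, 5.3]]
pad [0.4229 0.329 ] yaw -0.1272
[[-0.9, -1.2], [-1.8, -0.6], [-0.6, 1.7], [-0.1, -0.3], [-0.6, -1.7], [-1.6, -1.8], [-1.1, -1.1], [-0.2, -1.7]]
rest [ 0.4341 -0.2881] yaw 0.0586
[[-0.3, -2.3], [-1.0, -3.0], [-1.6, -0.5], [0.0, 0.1], [-0.6, -0.9], [-0.7, 0.1], [-0.9, -0.3], [-0.2, -1.0]]
rim L,R [0.71961702 0.07158017 0.03      ] [ 0.72532159 -0.13437852  0.03      ]
case clasp mid [ 0.77705735 -0.02330954  0.026     ] seam corner R [ 0.77920039 -0.10303065  0.026     ] seam L [0.77785607 0.05529077 0.026     ]
spray [0.6473713  0.29158731 0.12241442]
spray base [6.43532948e-01 2.98899320e-01 1.11022302e-16] [0.64868745 0.29068253 0.        ]
plant rim [ 0.67513891 -0.33987104  0.0670744 ] [ 0.67949381 -0.33043976  0.075     ] [ 0.66822191 -0.34710811  0.075     ]
tri tip bend [ 0.56225513 -0.28060993  0.05968584]
```

```bash
cat > go.py <<'E'
import sys,math
from h import *
from station import manip
def axes(s): return Ro.from_quat(s["tool_rot"]).as_matrix()
def plan(p,jaw=None):
    """shift cm in tool axes to reach TCP p; jaw = desired world angle of jaw axis (mod pi)"""
    s=manip.sense(); M=axes(s); d=M.T@(np.array(p)-s["tcp_pos"])*100
    out=[round(float(v),2) for v in d]
    tw=None
    if jaw is not None:
        cur=math.atan2(M[1,1],M[0,1]); sg=-1 if M[2,0]<0 else 1
        tw=[round(sg*((jaw-cur+k*math.pi+math.pi/2)%(math.pi)-math.pi/2),3) for k in [0]]
    print(p,"lin",out,"twist",tw)
def st():
    s=manip.sense(); M=axes(s)
    print("t",round(s["t"],2),"tcp",np.round(s["tcp_pos"],4),"x",np.round(M[:,0],3),"y",np.round(M[:,1],3),"F",np.round(s["force"],1),"gap",round(s["finger_gap"],3),"q",np.round(s["q"],2))
E
python3 - <<'E'
from go import *
st()
plan([.48,.25,.25]); plan([.434,-.288,.25],math.pi/2+.0586)
E
```

```text
t 0.25 tcp [0.1416 0.6084 0.2308] x [-0.    -0.001 -1.   ] y [ 0.227  0.974 -0.001] F [ 0.3 -0.5  0.6] gap 1.0 q [ 1.16  0.53  1.43  0.    1.18 -0.18]
[0.48, 0.25, 0.25] lin [-1.9, -27.23, 41.09] twist None
[0.434, -0.288, 0.25] lin [-1.84, -80.67, 48.81] twist [-0.287]
```

```bash
python3 -m jog '{"linear":[[-0.5,-3,5],[-1.0,-6,10],[-1.4,-9,14],[-1.6,-12,18],[-1.8,-14.5,22],[-1.9,-17,26],[-1.9,-19.5,29.5],[-1.9,-22,33],[-1.9,-25,36],[-1.9,-28,38.5],[-1.9,-31.5,40.5],[-1.9,-35,42],[-1.9,-38.5,43],[-1.9,-42,44],[-1.9,-46,45],[-1.9,-50,46],[-1.9,-54,47],[-1.9,-58,47.5],[-1.9,-61,48],[-1.9,-64,48]],"twist":[-0.02,-0.04,-0.06,-0.08,-0.1,-0.12,-0.14,-0.16,-0.18,-0.2,-0.22,-0.24,-0.26,-0.28,-0.287,-0.287,-0.287,-0.287,-0.287,-0.287],"claw":[1,1,1,1,1,1,1,1,1,1,1,1,1,1,1,1,1,1,1,1]}' 60
python3 - <<'E'
from go import *
st(); plan([.434,-.288,.25],math.pi/2+.0586)
E
```

```text
t: 1.92
tcp_pos: [0.4665, -0.1099, 0.2505]
tool_rot: [-0.021, 0.706, 0.02, 0.707]
force: [1.1, 0.1, 0.5]
finger_gap: 1.0
t 1.92 tcp [ 0.4665 -0.1099  0.2505] x [ 0.001 -0.    -1.   ] y [-0.058  0.998 -0.001] F [1.1 0.1 0.5] gap 1.0 q [-0.47  0.31  1.77  0.    1.07 -2.09]
[0.434, -0.288, 0.25] lin [0.05, -17.6, -4.28] twist [-0.001]
```

```bash
python3 -m jog '{"linear":[[0,-3,-0.8],[0,-6,-1.6],[0,-9,-2.4],[0,-12,-3.2],[0,-14.5,-3.8],[0,-16.5,-4.2],[0,-17.6,-4.3],[0,-17.6,-4.3],[0,-17.6,-4.3],[0,-17.6,-4.3]],"twist":[0,0,0,0,0,0,0,0,0,0],"claw":[1,1,1,1,1,1,1,1,1,1]}'
python3 - <<'E'
from go import *
import pickle
st(); d=manip.snapshot("wrist"); pickle.dump(d,open("w1.pkl","wb"))
cv2.imwrite("pics/d1.png",d["pixels"][:,:,::-1])
print("cam",-d["R"].T@d["t"])
for l in [(.0,0,.062),(.13,0,.066),(.13,0,.011),(.06,0,.062),(-.06,0,.062)]:
    c,s=np.cos(.0586),np.sin(.0586); print(l,proj(d,[.4341+c*l[0]-s*l[1],-.2881+s*l[0]+c*l[1],l[2]]))
E
```

```text
t: 2.75
tcp_pos: [0.4335, -0.2843, 0.2501]
tool_rot: [-0.02, 0.707, 0.021, 0.707]
force: [-0.1, 0.6, 0.2]
finger_gap: 1.0
t 2.75 tcp [ 0.4335 -0.2843  0.2501] x [-0.001  0.001 -1.   ] y [-0.059  0.998  0.001] F [-0.1  0.6  0.2] gap 1.0 q [-0.8   0.36  1.67  0.    1.11 -2.43]
cam [ 0.36660317 -0.28752411  0.39399425]
(0.0, 0, 0.062) [[314.1824225  180.94617246]]
(0.13, 0, 0.066) [[314.52253658 286.01720521]]
(0.13, 0, 0.011) [[314.98400645 265.09520339]]
(0.06, 0, 0.062) [[314.36019145 231.29019126]]
(-0.06, 0, 0.062) [[314.0015999  125.83580656]]
```

View pics/d1.png

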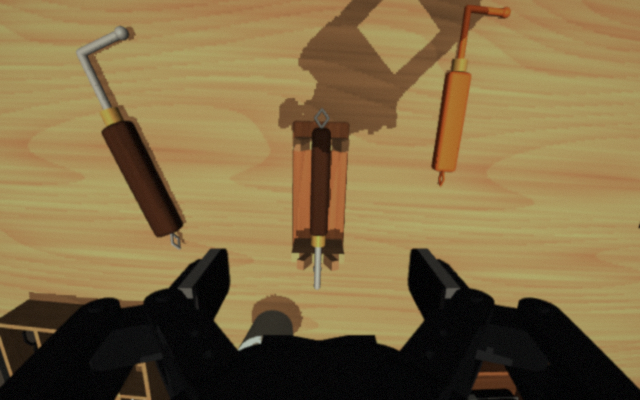

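```bash
python3 - <<'E'
from go import *
import pickle
st();d=pickle.load(open("w1.pkl","rb"))
crop(d,(270,100,370,300),"d2")
s=manip.sense()
print("tcp proj",proj(d,[.4335,-.2843,.2501]),proj(d,[.4335,-.2843,.062]))
for y in (-.284,-.288,-.292): print(y,proj(d,[.434,y,.062]))
E
```

```text
t 2.8 tcp [ 0.4336 -0.2841  0.2502] x [-0.001  0.001 -1.   ] y [-0.06   0.998  0.001] F [-0.2  0.   0.6] gap 1.004 q [-0.8   0.36  1.67  0.    1.11 -2.43]
tcp proj [[316.87595389 252.57427525]] [[317.60716696 180.6158554 ]]
-0.284 [[317.84904313 181.06982776]]
-0.288 [[314.27668737 180.86363411]]
-0.292 [[310.70314972 180.65766515]]
```

View pics/d2.png

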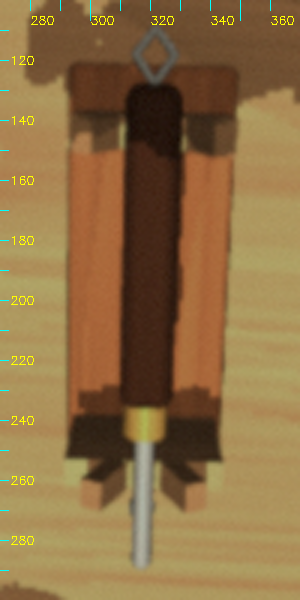

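```bash
python3 - <<'E'
from fit import *
d=pickle.load(open("w1.pkl","rb"))
fit("hook",[(d,(-.06,0,.076),(320.4,127.5)),(d,(.06,0,.076),(317.5,235)),(d,(.134,0,.066),(315.9,288))],[.434,-.284,.05])
fit("rest",[(d,(-.07,.035,.01),(347,-1))][:0]+[(d,(-.045,.035,.07),(348.5,121.5)),(d,(-.051,.035,.07),(348.5,121.5)),(d,(-.051,-.035,.07),(292.5,121.5))],[.434,-.284,.05])
E
```

```text
hook [ 0.4336 -0.2829] yaw 0.0324
[[0.0, -1.5], [-0.1, 0.6], [0.0, 0.7]]
rest [ 0.4191 -0.2857] yaw 0.0937
[[0.6, 3.5], [0.5, -2.4], [-10.8, 0.0]]
```

```bash
python3 -m jog '{"linear":[[2,0,0],[5,0,0],[8,0,0],[11,0,0],[13,0,0],[14.5,0,0],[15,0,0],[15,0,0],[15,0,0]],"twist":[0,0,0,0,0,0,0,0,0],"claw":[1,1,1,1,1,1,1,1,1]}'
python3 - <<'E'
from go import *
import pickle
st(); d=manip.snapshot("wrist"); pickle.dump(d,open("w2.pkl","wb"))
cv2.imwrite("pics/e1.png",d["pixels"][:,:,::-1])
s=manip.sense()
print("tcp proj",proj(d,s["tcp_pos"]))
E
```

```text
t: 3.55
tcp_pos: [0.4341, -0.2853, 0.1008]
tool_rot: [-0.021, 0.707, 0.021, 0.707]
force: [-0.4, -0.4, 0.1]
finger_gap: 1.004
t 3.55 tcp [ 0.4341 -0.2853  0.1008] x [ 0. -0. -1.] y [-0.059  0.998 -0.   ] F [-0.4 -0.4  0.1] gap 1.004 q [-0.8   0.59  1.81  0.    0.74 -2.43]
tcp proj [[315.95876734 253.40715953]]
```

View pics/e1.png

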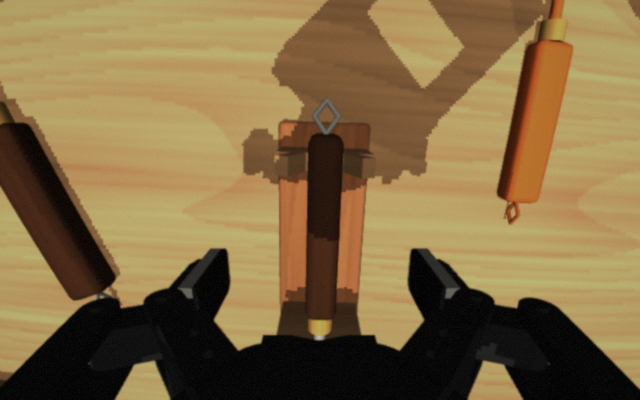

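```bash
python3 - <<'E'
from fit import *
d=pickle.load(open("w2.pkl","rb"))
crop(d,(260,90,390,350),"e2",3)
fit("hook",[(d,(-.06,0,.076),(325.3,135)),(d,(.06,0,.076),(319.3,319))],[.434,-.284,.05])
E
```

```text
hook [ 0.4351 -0.2823] yaw 0.0325
[[0.0, -0.8], [-0.0, 2.7]]
```

View pics/e2.png

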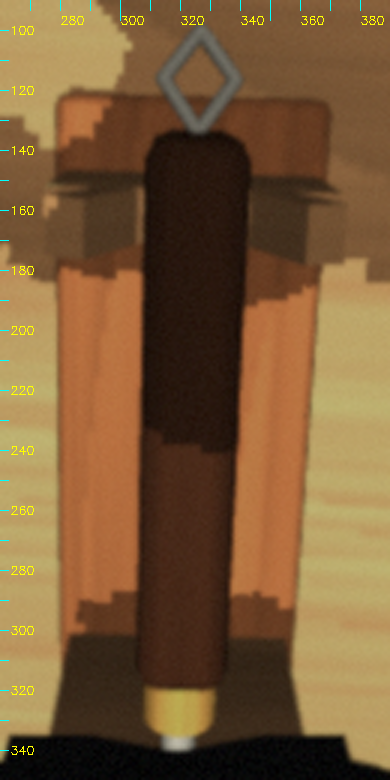

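```bash
python3 -m jog '{"linear":[[1,0.05,0],[2.2,0.1,0],[3.5,0.1,0],[4.6,0.1,0],[5.4,0.1,0],[5.75,0.1,0],[5.75,0.1,0],[5.75,0.1,0]],"twist":[0.02,0.02,0.02,0.02,0.02,0.02,0.02,0.02],"claw":[1,1,1,1,1,1,1,1]}'
python3 -m jog '{"linear":[[0,0,0],[0,0,0],[0,0,0],[0,0,0],[0,0,0],[0,0,0],[0,0,0],[0,0,0],[0,0,0],[0,0,0],[0,0,0],[0,0,0]],"twist":[0,0,0,0,0,0,0,0,0,0,0,0],"claw":[0.2,-0.2,-0.6,-1,-1,-1,-1,-1,-1,-1,-1,-1]}' 60
python3 - <<'E'
from go import *
st()
E
```

```text
t: 4.27
tcp_pos: [0.4337, -0.2849, 0.0429]
tool_rot: [-0.014, 0.707, 0.013, 0.707]
force: [0.3, -0.1, -0.1]
finger_gap: 1.001
t: 5.27
tcp_pos: [0.4336, -0.2848, 0.0432]
tool_rot: [-0.014, 0.707, 0.013, 0.707]
force: [-0.0, 2.6, 4.6]
finger_gap: 0.22
t 5.27 tcp [ 0.4336 -0.2848  0.0432] x [ 0. -0. -1.] y [-0.038  0.999 -0.   ] F [-0.   2.6  4.6] gap 0.22 q [-0.8   0.69  1.84  0.    0.61 -2.41]
```

```bash
python3 -m jog '{"linear":[[-0.4,0,0],[-1.2,0,0],[-2.5,0,0],[-4.5,0,0],[-7,0,0],[-9,0,0],[-10,0,0],[-10,0,0],[-10,0,0]],"twist":[0,0,0,0,0,0,0,0,0],"claw":[-1,-1,-1,-1,-1,-1,-1,-1,-1]}'
python3 - <<'E'
from go import *
import pickle
st(); a=manip.snapshot("scene");b=manip.snapshot("side"); w=manip.snapshot("wrist");pickle.dump((a,b,w),open("s1.pkl","wb"))
crop(b,(250,170,380,300),"f1");crop(a,(250,100,350,180),"f2");cv2.imwrite("pics/f3.png",w["pixels"][:,:,::-1])
s=manip.sense();g=s["tcp_pos"]+[0,0,.019];c,si=np.cos(.039),np.sin(.039)
for l in ((.134,0,.004),(.13,0,-.051),(-.06,0,.014),(.06,0,.014)):
    X=g+[c*l[0],si*l[0],l[2]]; print(l,proj(a,X),proj(b,X),proj(w,X))
E
```

```text
t: 6.02
tcp_pos: [0.4335, -0.2847, 0.1429]
tool_rot: [-0.014, 0.707, 0.013, 0.707]
force: [-0.5, 0.5, -1.3]
finger_gap: 0.225
t 6.02 tcp [ 0.4335 -0.2847  0.1429] x [ 0. -0. -1.] y [-0.038  0.999 -0.   ] F [-0.5  0.5 -1.3] gap 0.225 q [-0.8   0.52  1.78 -0.    0.84 -2.41]
(0.134, 0, 0.004) [[280.24318192 142.16566753]] [[358.10042578 210.18765065]] [[317.34200625 476.16132427]]
(0.13, 0, -0.051) [[282.31113992 155.75203808]] [[355.65403049 228.66924513]] [[317.4928785  392.77240207]]
(-0.06, 0, 0.014) [[320.89065157 113.73605637]] [[297.87576122 238.50636838]] [[316.15282826 138.57118205]]
(0.06, 0, 0.014) [[296.45863208 129.11470479]] [[336.60223951 218.23208878]] [[316.95007991 396.96111115]]
```

View pics/f1.png

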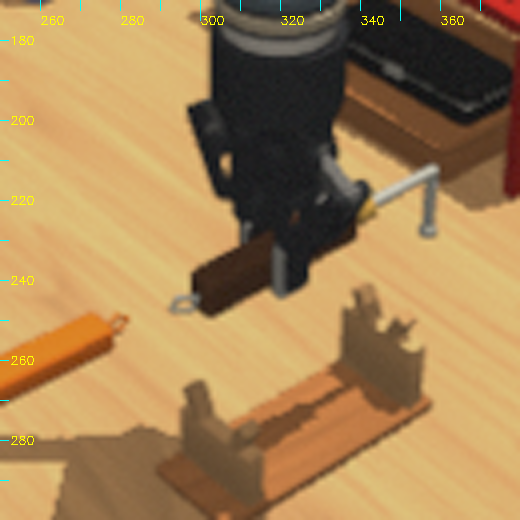

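View pics/f2.png

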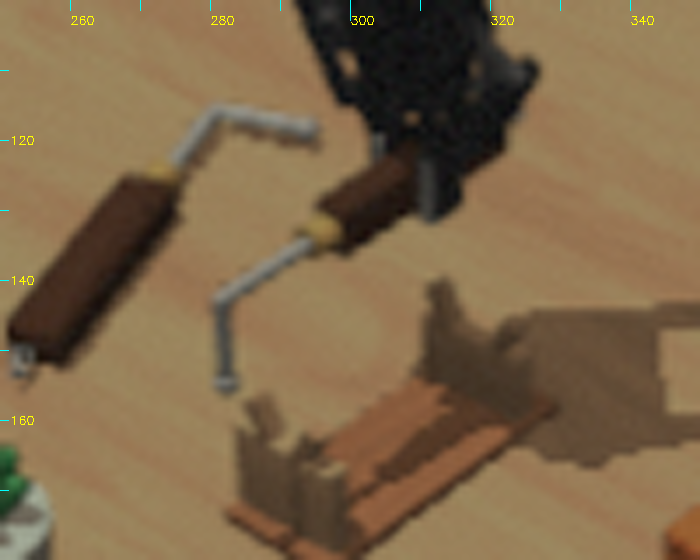

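View pics/f3.png

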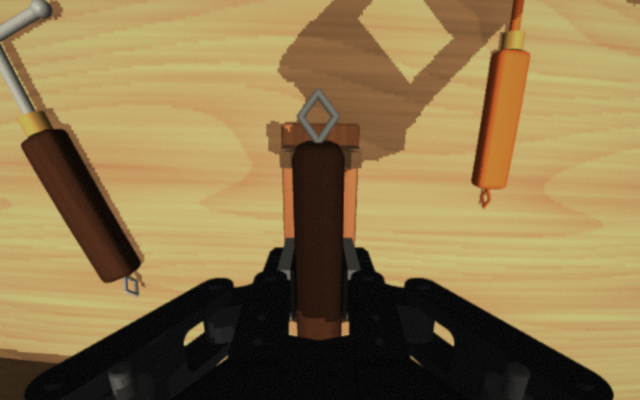

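```bash
python3 - <<'E'
from go import *
plan([.59,-.036,.143]);plan([.59,-.036,.085])
E
```

```text
[0.59, -0.036, 0.143] lin [-0.13, 24.19, 16.66] twist None
[0.59, -0.036, 0.085] lin [5.67, 24.18, 16.67] twist None
```

```bash
python3 -m jog '{"linear":[[0,1,0.5],[0,3,1.5],[0,5.5,3.2],[0,8,5],[0,10.5,7],[0,13,9],[0,15.5,11],[0,18,13],[0,20.5,14.6],[0,22.5,15.8],[0,23.8,16.5],[0.6,24.2,16.7],[2,24.2,16.7],[3.8,24.2,16.7],[5.1,24.2,16.7],[5.7,24.2,16.7],[5.7,24.2,16.7],[5.7,24.2,16.7]],"twist":[0,0,0,0,0,0,0,0,0,0,0,0,0,0,0,0,0,0],"claw":[-1,-1,-1,-1,-1,-1,-1,-1,-1,-1,-1,-1,-1,-1,-1,-1,-1,-1]}'
python3 - <<'E'
from go import *
import pickle
st(); b=manip.snapshot("side");w=manip.snapshot("wrist");pickle.dump((b,w),open("s2.pkl","wb"))
crop(b,(270,110,400,220),"g1");cv2.imwrite("pics/g2.png",w["pixels"][:,:,::-1])
plan([.617,-.036,.085]);plan([.617,-.036,.046])
s=manip.sense();g=s["tcp_pos"]+[0,0,.019];c,si=np.cos(.039),np.sin(.039)
for l in ((.134,0,.004),(.13,0,-.051)): print(proj(b,g+[c*l[0],si*l[0],l[2]]))
E
```

```text
t: 7.67
tcp_pos: [0.5907, -0.0367, 0.0852]
tool_rot: [-0.013, 0.708, 0.013, 0.706]
force: [0.3, -0.6, -0.7]
finger_gap: 0.225
t 7.67 tcp [ 0.5907 -0.0367  0.0852] x [-0.002  0.    -1.   ] y [-0.038  0.999  0.   ] F [ 0.3 -0.6 -0.7] gap 0.225 q [-0.25  0.68  1.63 -0.    0.83 -1.86]
[0.617, -0.036, 0.085] lin [0.14, -0.0, 2.54] twist None
[0.617, -0.036, 0.046] lin [4.04, -0.0, 2.54] twist None
[[338.70448883 170.33519469]]
[[337.0678139  186.24025748]]
```

View pics/g1.png

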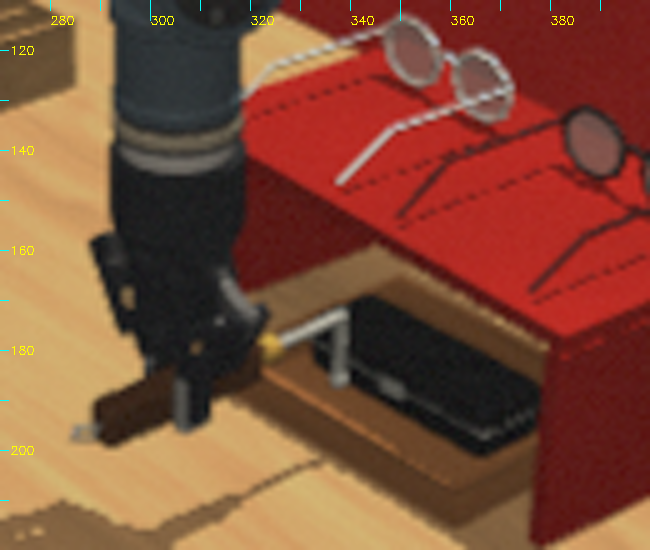

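View pics/g2.png

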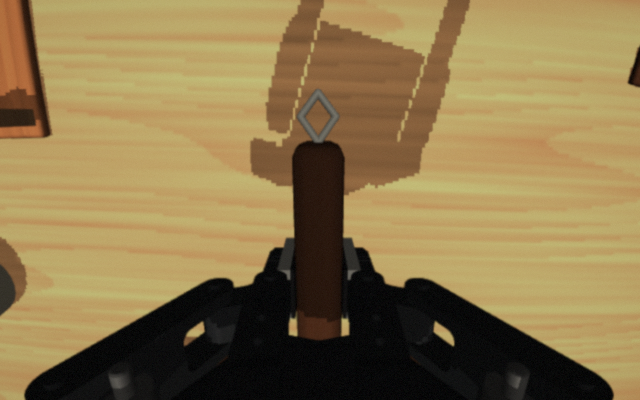

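```bash
python3 -m jog '{"linear":[[0,0,0.5],[0,0,1.2],[0.1,0,1.9],[0.1,0,2.4],[0.1,0,2.6],[0.1,0,2.6],[0.6,0,2.6],[1.3,0,2.6],[2,0,2.6],[2.7,0,2.6],[3.3,0,2.6],[3.7,0,2.6],[4,0,2.6],[4,0,2.6],[4,0,2.6]],"twist":[0,0,0,0,0,0,0,0,0,0,0,0,0,0,0],"claw":[-1,-1,-1,-1,-1,-1,-1,-1,-1,-1,-1,-1,-1,-1,-1]}'
python3 - <<'E'
from go import *
import pickle
st(); b=manip.snapshot("side")
crop(b,(290,140,390,220),"h1")
s=manip.sense();g=s["tcp_pos"]+[0,0,.019];c,si=np.cos(.039),np.sin(.039)
for l in ((.134,0,.004),(.13,0,-.051)): print(proj(b,g+[c*l[0],si*l[0],l[2]]))
E
```

```text
t: 9.02
tcp_pos: [0.6172, -0.0356, 0.0456]
tool_rot: [-0.013, 0.707, 0.014, 0.707]
force: [-0.2, 0.1, -1.6]
finger_gap: 0.225
t 9.02 tcp [ 0.6172 -0.0356  0.0456] x [-0.  0. -1.] y [-0.038  0.999  0.   ] F [-0.2  0.1 -1.6] gap 0.225 q [-0.24  0.77  1.58  0.    0.8  -1.85]
[[344.11118652 178.92004954]]
[[342.41388693 194.2882979 ]]
```

View pics/h1.png

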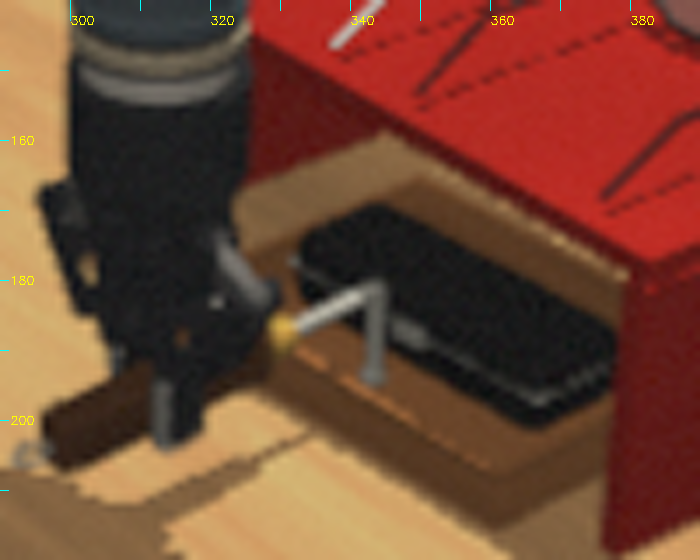

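```bash
python3 -m jog '{"linear":[[0,0,-0.3],[0,0,-0.8],[0,0,-1.1],[0,0,-1.4],[0,0,-1.7],[0,0,-2.1],[0,0,-2.6],[0,0,-3.2],[0,0,-3.8],[0,0,-4.4],[0,0,-5.0],[0,0,-5.6],[0,0,-6.2],[0,0,-6.8],[0,0,-7.4],[0,0,-7.9],[0,0,-8.3],[0,0,-8.6],[0,0,-8.7],[0,0,-8.7]],"twist":[0,0,0,0,0,0,0,0,0,0,0,0,0,0,0,0,0,0,0,0],"claw":[-1,-1,-1,-1,-1,-1,-1,-1,-1,-1,-1,-1,-1,-1,-1,-1,-1,-1,-1,-1]}'
python3 - <<'E'
from go import *
import pickle
st(); b=manip.snapshot("side")
crop(b,(270,140,400,240),"i1")
E
```

```text
t: 10.73
tcp_pos: [0.53, -0.0389, 0.0459]
tool_rot: [-0.014, 0.707, 0.013, 0.707]
force: [2.9, 0.1, 0.3]
finger_gap: 0.223
t 10.73 tcp [ 0.53   -0.0389  0.0459] x [-0. -0. -1.] y [-0.038  0.999 -0.   ] F [2.9 0.1 0.3] gap 0.223 q [-0.28  0.7   1.8  -0.    0.64 -1.89]
```

View pics/i1.png

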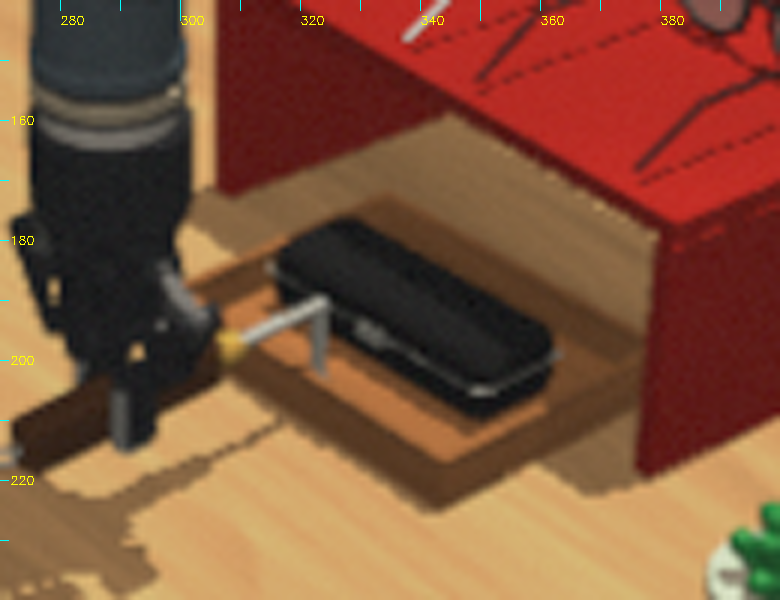

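The tray follows squarely with about 3 N of drag. I'll keep pulling.

```bash
python3 -m jog '{"linear":[[0,0,-0.3],[0,0,-0.8],[0,0,-1.4],[0,0,-2.0],[0,0,-2.6],[0,0,-3.2],[0,0,-3.8],[0,0,-4.4],[0,0,-5.0],[0,0,-5.6],[0,0,-6.2],[0,0,-6.8],[0,0,-7.4],[0,0,-8],[0,0,-8.6],[0,0,-9.1],[0,0,-9.5],[0,0,-9.8],[0,0,-9.9],[0,0,-9.9]],"twist":[0,0,0,0,0,0,0,0,0,0,0,0,0,0,0,0,0,0,0,0],"claw":[-1,-1,-1,-1,-1,-1,-1,-1,-1,-1,-1,-1,-1,-1,-1,-1,-1,-1,-1,-1]}'
python3 - <<'E'
from go import *
import pickle
st(); b=manip.snapshot("side")
crop(b,(230,140,390,260),"j1")
a=manip.snapshot("scene");crop(a,(230,120,390,240),"j2")
pickle.dump((a,b),open("s3.pkl","wb"))
E
```

```text
t: 12.45
tcp_pos: [0.4308, -0.0426, 0.0458]
tool_rot: [-0.013, 0.707, 0.014, 0.707]
force: [2.6, 0.1, -0.8]
finger_gap: 0.229
t 12.45 tcp [ 0.4308 -0.0426  0.0458] x [-0.001  0.    -1.   ] y [-0.038  0.999  0.   ] F [ 2.6  0.1 -0.8] gap 0.229 q [-0.36  0.64  2.05 -0.    0.45 -1.97]
```

View pics/j1.png

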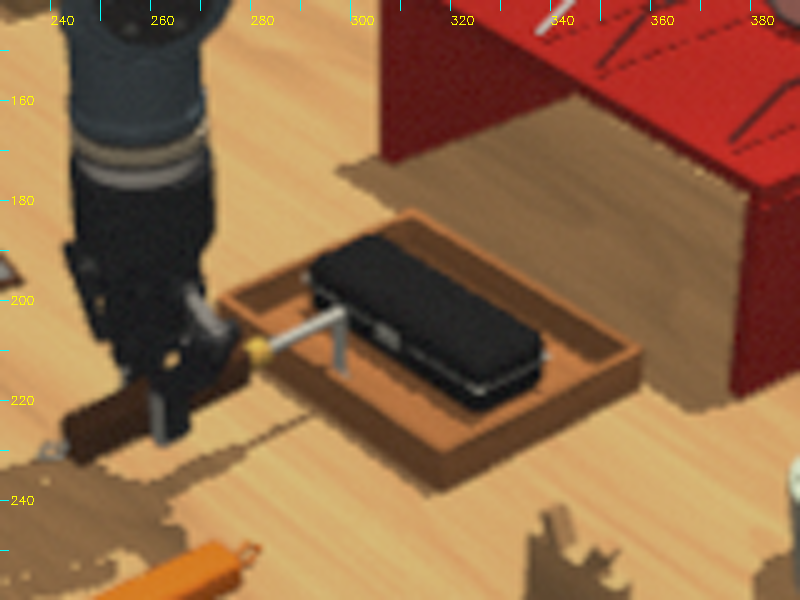

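View pics/j2.png

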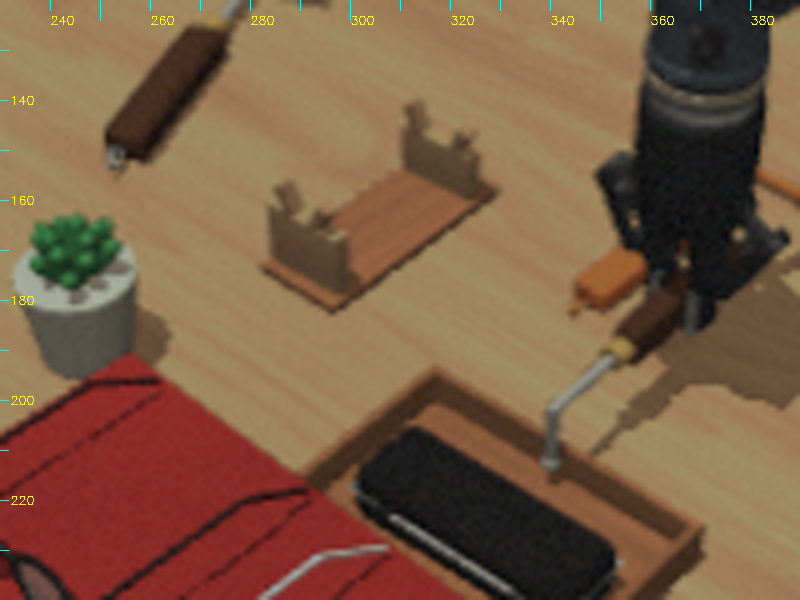

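```bash
python3 - <<'E'
from go import *
import pickle
a,b=pickle.load(open("s3.pkl","rb"))
for n,uv in (("BL",(312,181.7)),("BR",(357.9,209.5)),("FL",(273.2,199.5)),("FR",(318,232))): print(n,onz(b,uv,.03))
plan([.4308,-.0426,.143]);plan([.4340,-.2845,.143])
E
```

```text
BL [0.70319293 0.06783172 0.03      ]
BR [ 0.71012211 -0.1391329   0.03      ]
FL [0.54482152 0.06004633 0.03      ]
FR [ 0.54721205 -0.15045474  0.03      ]
[0.4308, -0.0426, 0.143] lin [-9.72, 0.0, -0.01] twist None
[0.434, -0.2845, 0.143] lin [-9.73, -24.18, -0.62] twist None
```

```bash
python3 -m jog '{"linear":[[0,0,0.3],[0,0,0.7],[0,0,1],[-0.6,0,1],[-2,0,1],[-4,0,1],[-6.5,0,1],[-8.7,0,1],[-9.7,0,1],[-9.7,-0.6,0.8],[-9.7,-2,0.6],[-9.7,-4.5,0.2],[-9.7,-7,0],[-9.7,-10,-0.2],[-9.7,-13,-0.4],[-9.7,-16,-0.5],[-9.7,-19,-0.6],[-9.7,-21.5,-0.6],[-9.7,-23.3,-0.6],[-9.7,-24.2,-0.6]],"twist":[0,0,0,0,0,0,0,0,0,0,0,0,0,0,0,0,0,0,0,0],"claw":[-1,-1,-1,-1,-1,-1,-1,-1,-1,-1,-1,-1,-1,-1,-1,-1,-1,-1,-1,-1]}'
python3 -m jog '{"linear":[[0,0,0],[0,0,0],[0,0,0]],"twist":[0,0,0],"claw":[-1,-1,-1]}'
python3 - <<'E'
from go import *
import pickle
st();plan([.4335,-.2847,.1429],math.pi/2+.038)
a=manip.snapshot("scene");b=manip.snapshot("side");w=manip.snapshot("wrist");pickle.dump((a,b,w),open("s4.pkl","wb"))
crop(b,(250,170,380,300),"k1");crop(a,(250,100,350,180),"k2");cv2.imwrite("pics/k3.png",w["pixels"][:,:,::-1])
E
```

```text
t: 14.22
tcp_pos: [0.4342, -0.2872, 0.1421]
tool_rot: [-0.013, 0.707, 0.013, 0.707]
force: [0.9, -0.3, -1.0]
finger_gap: 0.225
t: 14.47
tcp_pos: [0.4338, -0.2827, 0.1424]
tool_rot: [-0.013, 0.708, 0.015, 0.706]
force: [-0.3, -0.3, -1.2]
finger_gap: 0.227
t 14.47 tcp [ 0.4338 -0.2827  0.1424] x [-0.002  0.002 -1.   ] y [-0.039  0.999  0.002] F [-0.3 -0.3 -1.2] gap 0.227 q [-0.79  0.52  1.78  0.    0.84 -2.4 ]
[0.4335, -0.2847, 0.1429] lin [-0.05, -0.2, -0.04] twist [0.001]
```

View pics/k1.png

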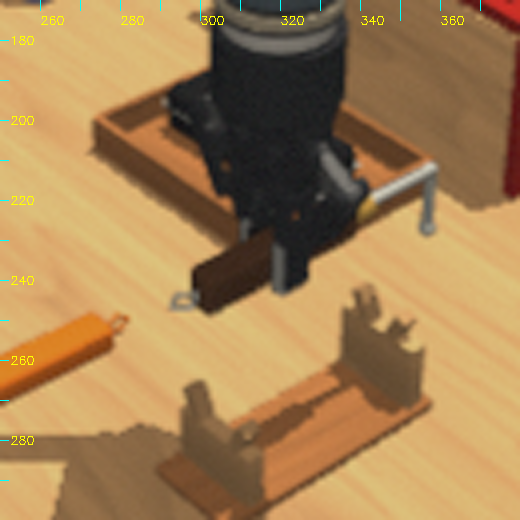

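View pics/k2.png

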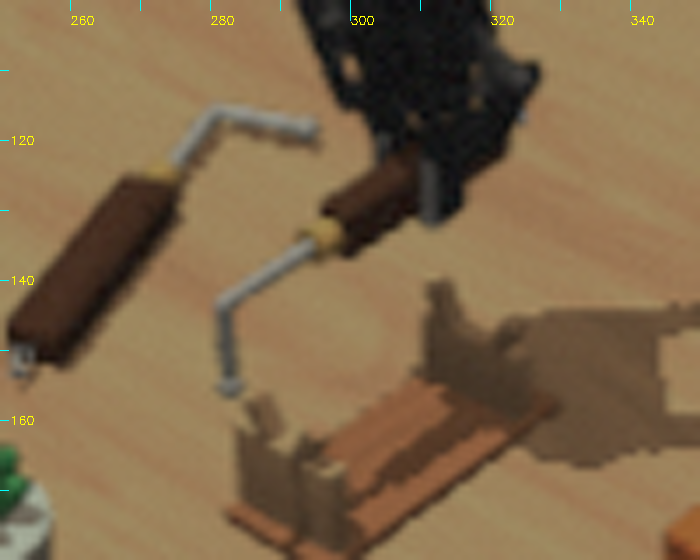

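View pics/k3.png

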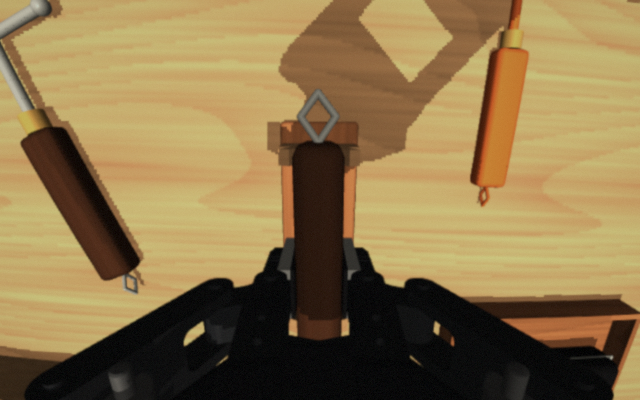

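```bash
python3 -m jog '{"linear":[[0,0,0],[0,0,0],[0,0,0]],"twist":[0,0,0],"claw":[-1,-1,-1]}'
python3 - <<'E'
from go import *
st();plan([.4335,-.2847,.1429],math.pi/2+.038)
E
```

```text
t: 14.87
tcp_pos: [0.4347, -0.2843, 0.1429]
tool_rot: [-0.014, 0.707, 0.014, 0.707]
force: [-0.1, 0.3, -2.6]
finger_gap: 0.224
t 14.87 tcp [ 0.4347 -0.2843  0.1429] x [ 0. -0. -1.] y [-0.039  0.999 -0.   ] F [-0.1  0.3 -2.6] gap 0.224 q [-0.79  0.52  1.78  0.    0.84 -2.4 ]
[0.4335, -0.2847, 0.1429] lin [0.0, -0.03, -0.12] twist [0.001]
```

```bash
python3 -m jog '{"linear":[[0.4,-0.03,-0.1],[1.3,-0.03,-0.1],[2.6,-0.03,-0.1],[4,-0.03,-0.1],[5.2,-0.03,-0.1],[6.1,-0.03,-0.1],[6.8,-0.03,-0.1],[7.4,-0.03,-0.1],[7.9,-0.03,-0.1],[8.3,-0.03,-0.1],[8.7,-0.03,-0.1],[9.0,-0.03,-0.1],[9.3,-0.03,-0.1],[9.6,-0.03,-0.1],[9.8,-0.03,-0.1],[9.9,-0.03,-0.1],[9.9,-0.03,-0.1],[9.9,-0.03,-0.1]],"twist":[0,0,0,0,0,0,0,0,0,0,0,0,0,0,0,0,0,0],"claw":[-1,-1,-1,-1,-1,-1,-1,-1,-1,-1,-1,-1,-1,-1,-1,-1,-1,-1]}'
python3 - <<'E'
from go import *
st()
b=manip.snapshot("side");crop(b,(270,220,380,310),"l1")
E
```

```text
t: 16.37
tcp_pos: [0.4334, -0.2848, 0.0437]
tool_rot: [-0.013, 0.707, 0.014, 0.707]
force: [0.4, 0.0, -1.6]
finger_gap: 0.223
t 16.37 tcp [ 0.4334 -0.2848  0.0437] x [-0.  0. -1.] y [-0.038  0.999  0.   ] F [ 0.4  0.  -1.6] gap 0.223 q [-0.8   0.69  1.84  0.    0.61 -2.41]
```

View pics/l1.png

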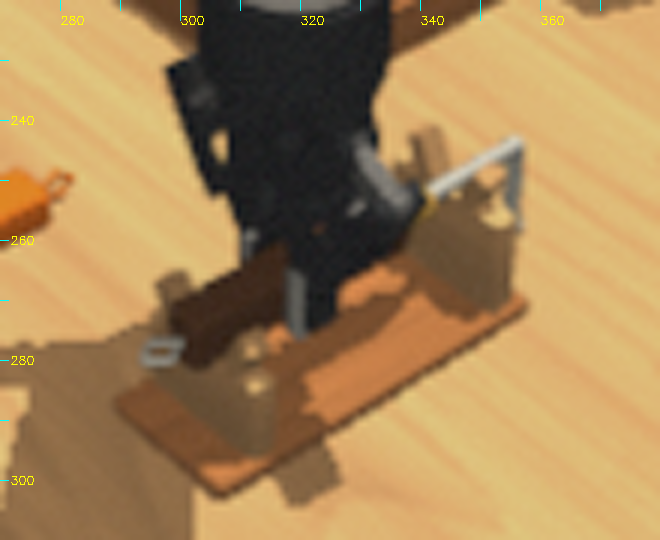

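```bash
python3 -m jog '{"linear":[[0.04,0,0],[0.08,0,0],[0.08,0,0],[0.08,0,0],[0.08,0,0],[0.08,0,0],[0.08,0,0],[0.08,0,0],[0.08,0,0],[0.08,0,0],[0.08,0,0]],"twist":[0,0,0,0,0,0,0,0,0,0,0],"claw":[-1,-1,-1,-0.5,-0.2,0.1,0.4,0.7,1,1,1]}'
python3 -m jog '{"linear":[[-0.5,0,0],[-1.5,0,0],[-3.5,0,0],[-6.5,0,0],[-10,0,0],[-13,0,0],[-15,0,0],[-15,0,0],[-15,0,0]],"twist":[0,0,0,0,0,0,0,0,0],"claw":[1,1,1,1,1,1,1,1,1]}'
python3 - <<'E'
from go import *
import pickle
st()
a=manip.snapshot("scene");b=manip.snapshot("side");w=manip.snapshot("wrist");pickle.dump((a,b,w),open("s5.pkl","wb"))
crop(b,(280,230,370,310),"m1");crop(a,(270,125,340,190),"m2");cv2.imwrite("pics/m3.png",w["pixels"][:,:,::-1])
E
```

```text
t: 17.33
tcp_pos: [0.4336, -0.2851, 0.043]
tool_rot: [-0.014, 0.707, 0.014, 0.707]
force: [-0.6, 0.2, 0.3]
finger_gap: 1.0
t: 18.08
tcp_pos: [0.4341, -0.2855, 0.195]
tool_rot: [-0.015, 0.706, 0.012, 0.708]
force: [-0.5, 0.8, 0.1]
finger_gap: 0.994
t 18.08 tcp [ 0.4341 -0.2855  0.195 ] x [ 0.003 -0.003 -1.   ] y [-0.038  0.999 -0.003] F [-0.5  0.8  0.1] gap 0.994 q [-0.8   0.44  1.74 -0.    0.97 -2.41]
```

View pics/m1.png

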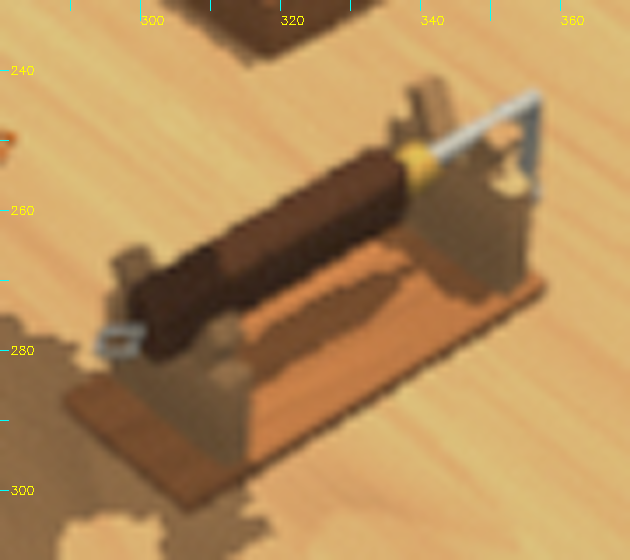

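View pics/m2.png

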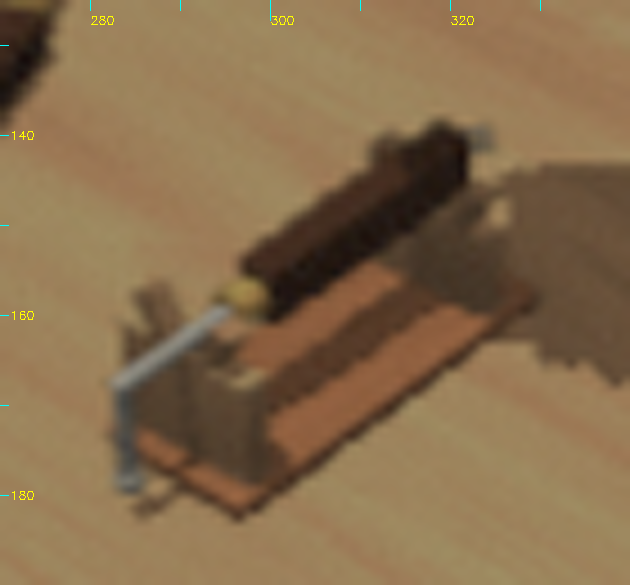

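View pics/m3.png

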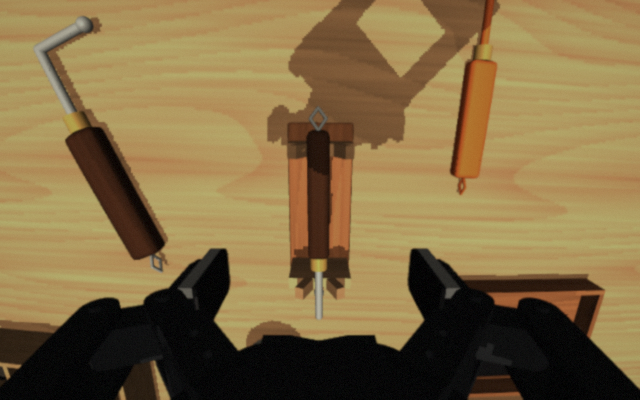

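The hook is home: bend at side (356,243) and scene (283,167), the same as at the start. Next is the case.

```bash
python3 - <<'E'
from go import *
import pickle
a,b,w=pickle.load(open("s5.pkl","rb"))
crop(b,(265,170,375,250),"n1");crop(a,(280,185,390,265),"n2")
plan([.6,-.08,.25],.0)
E
```

```text
[0.6, -0.08, 0.25] lin [-5.78, 19.79, 17.48] twist [-1.533]
```

View pics/n1.png

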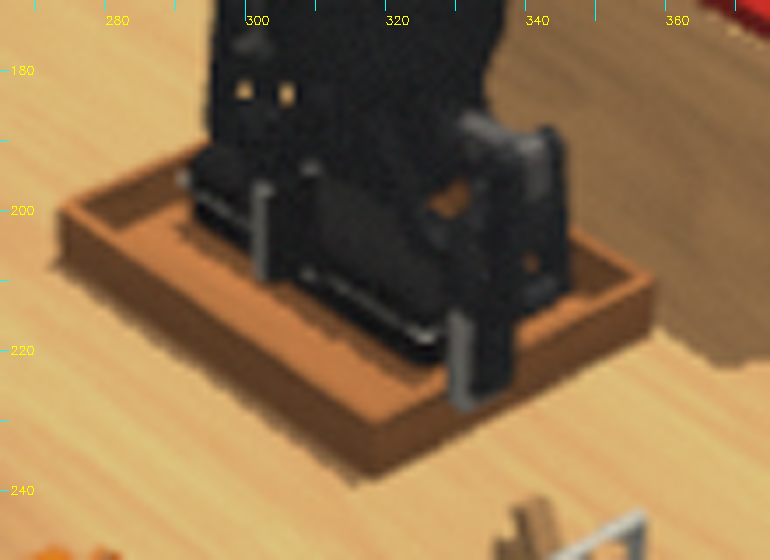

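View pics/n2.png

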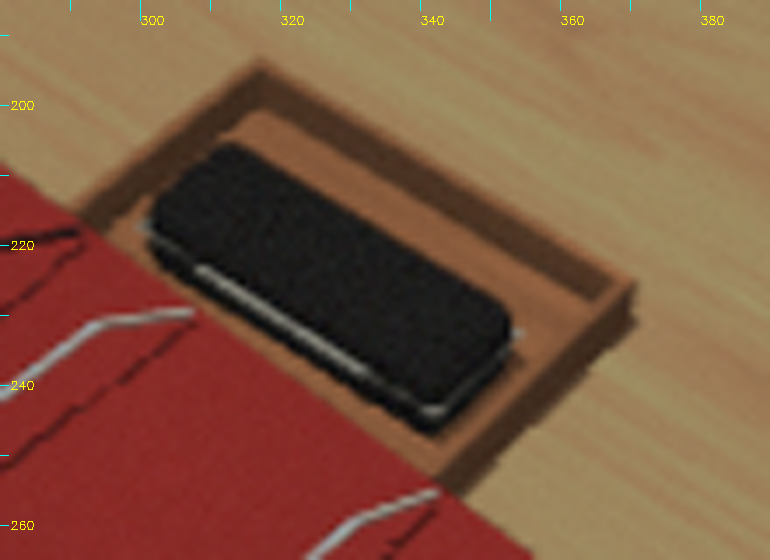

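```bash
python3 - <<'E'
from go import *
plan([.627,-.035,.25],.02)
E
python3 -m jog '{"linear":[[-0.5,0.5,0.5],[-1.2,2,1.5],[-2,4,3],[-3,6.5,5],[-4,9,7],[-5,11.5,9],[-5.5,14,11],[-5.5,16.5,13],[-5.5,19,15],[-5.5,21,16.8],[-5.5,22.8,18.2],[-5.5,24,19.4],[-5.5,24.3,20.1],[-5.5,24.3,20.2],[-5.5,24.3,20.2],[-5.5,24.3,20.2],[-5.5,24.3,20.2]],"twist":[0.05,0.16,0.28,0.4,0.52,0.64,0.76,0.88,1.0,1.12,1.24,1.35,1.45,1.53,1.58,1.59,1.59],"claw":[1,1,1,1,1,1,1,1,1,1,1,1,1,1,1,1,1]}'
python3 - <<'E'
from go import *
import pickle
st()
a=manip.snapshot("scene");b=manip.snapshot("side");w=manip.snapshot("wrist");pickle.dump((a,b,w),open("s6.pkl","wb"))
cv2.imwrite("pics/o3.png",w["pixels"][:,:,::-1]);crop(b,(255,150,375,250),"o1")
E
```

```text
[0.627, -0.035, 0.25] lin [-5.78, 24.18, 20.35] twist [-1.553]
t: 19.65
tcp_pos: [0.6254, -0.0344, 0.2463]
tool_rot: [0.494, 0.506, -0.496, 0.504]
force: [-0.1, 0.1, 0.4]
finger_gap: 1.002
t 19.65 tcp [ 0.6254 -0.0344  0.2463] x [-0.003  0.001 -1.   ] y [ 1.     0.02  -0.003] F [-0.1  0.1  0.4] gap 1.002 q [-0.23  0.52  1.41  0.    1.22 -0.25]
```

View pics/o3.png

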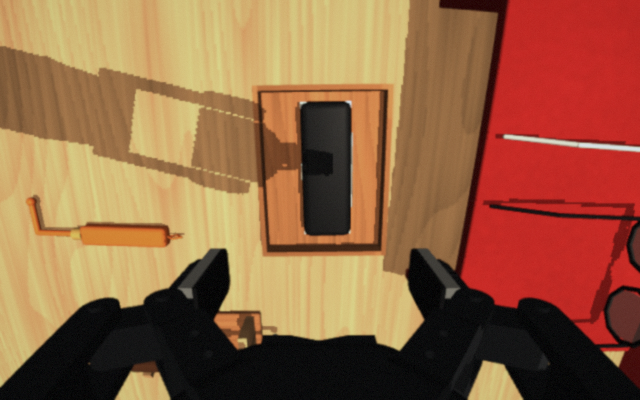

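View pics/o1.png

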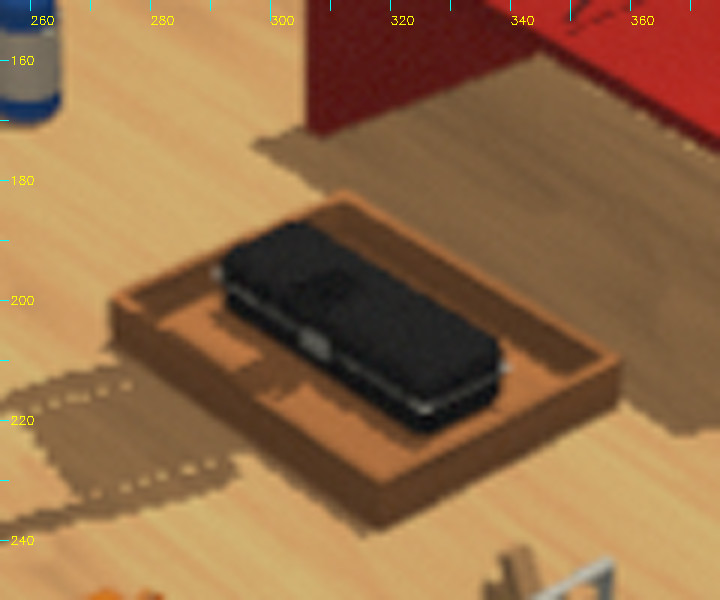

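```bash
python3 - <<'E'
from fit import *
from go import st
a,b,w=pickle.load(open("s6.pkl","rb"))
crop(w,(240,70,410,270),"p1",3)
z=.03
L=onz(w,(301,165),z);R=onz(w,(351.5,168),z);T=onz(w,(326,100.5),z);B=onz(w,(327,235.5),z)
print(L,R,T,B,(L+R)/2,(T+B)/2)
print(onz(w,(302,103),z),onz(w,(302.5,234),z), onz(w,(351,101.5),z),onz(w,(350.5,234),z))
for uv in ((258,87),(393,84.5),(265,254),(383,251)): print("tray",onz(w,uv,.03))
E
```

```text
[ 0.60417814 -0.02077289  0.03      ] [ 0.66489841 -0.02316451  0.03      ] [0.63224714 0.0537636  0.03      ] [ 0.63780425 -0.11060031  0.03      ] [ 0.63453828 -0.0219687   0.03      ] [ 0.6350257  -0.02841835  0.03      ]
[0.60492462 0.05050189 0.03      ] [ 0.60647201 -0.10919588  0.03      ] [0.66078276 0.05328913 0.03      ] [ 0.66775669 -0.10795476  0.03      ]
tray [0.55501246 0.06715037 0.03      ]
tray [0.70743843 0.07294129 0.03      ]
tray [ 0.55763691 -0.13822079  0.03      ]
tray [ 0.71126196 -0.13082342  0.03      ]
```

View pics/p1.png

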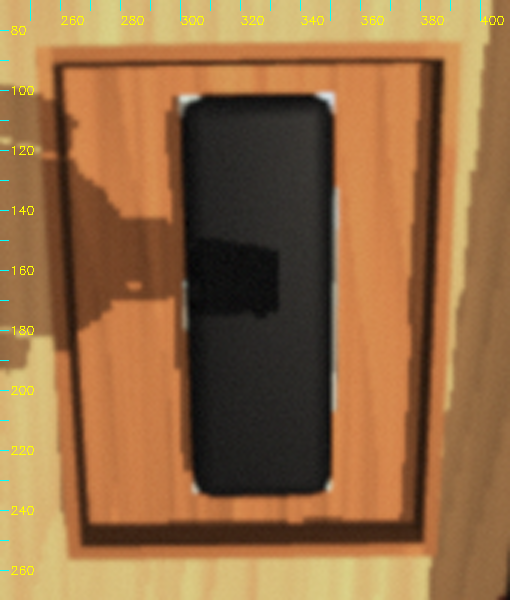

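```bash
python3 - <<'E'
from go import *
st();plan([.6325,-.031,.11],.025)
E
python3 -m jog '{"linear":[[1,0.1,0],[3,0.3,-0.1],[6,0.5,-0.2],[9,0.6,-0.3],[11.5,0.7,-0.3],[13.2,0.7,-0.3],[13.8,0.7,-0.3],[13.8,0.7,-0.3],[13.8,0.7,-0.3],[13.8,0.7,-0.3]],"twist":[0,0,0,0,0,0,0,0,0,0],"claw":[1,1,1,1,1,1,1,1,1,1]}'
python3 - <<'E'
from go import *
import pickle
st()
w=manip.snapshot("wrist");pickle.dump(w,open("s7.pkl","wb"))
cv2.imwrite("pics/q1.png",w["pixels"][:,:,::-1])
s=manip.sense();print(proj(w,s["tcp_pos"]),proj(w,[s["tcp_pos"][0],s["tcp_pos"][1],.03]))
E
```

```text
t 19.8 tcp [ 0.6258 -0.0346  0.2473] x [-0.001  0.    -1.   ] y [ 1.     0.02  -0.001] F [ 0.2 -0.5  0.4] gap 0.998 q [-0.23  0.51  1.41 -0.    1.22 -0.25]
[0.6325, -0.031, 0.11] lin [13.73, 0.7, -0.35] twist [-0.005]
t: 20.63
tcp_pos: [0.6342, -0.0317, 0.1114]
tool_rot: [0.496, 0.504, -0.495, 0.506]
force: [0.0, 0.1, -0.1]
finger_gap: 1.0
t 20.63 tcp [ 0.6342 -0.0317  0.1114] x [ 0.003 -0.001 -1.   ] y [1.    0.019 0.003] F [ 0.   0.1 -0.1] gap 1.0 q [-0.23  0.69  1.51  0.    0.95 -0.24]
[[318.04693277 254.91956222]] [[317.94002744 209.13282892]]
```

View pics/q1.png

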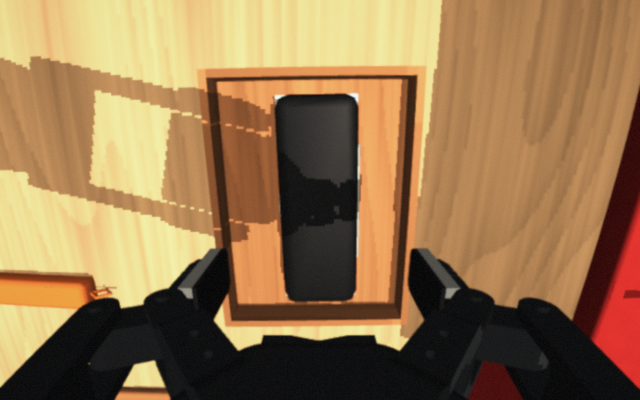

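```bash
python3 - <<'E'
from fit import *
w=pickle.load(open("s7.pkl","rb"))
for z in (.026,.036): 
    T=onz(w,(317.2,95),z);B=onz(w,(320.3,300.5),z);print(T,B,(T+B)/2,np.linalg.norm(T-B),np.arctan2(-(T-B)[0],(T-B)[1]))
E
```

```text
[0.63214231 0.05292244 0.026     ] [ 0.63784554 -0.11601604  0.026     ] [ 0.63499393 -0.0315468   0.026     ] 0.16903472473640416 0.03374637297450422
[0.63217195 0.05221767 0.036     ] [ 0.63762631 -0.10934881  0.036     ] [ 0.63489913 -0.02856557  0.036     ] 0.16165852658068844 0.03374637297450407
```

```bash
python3 -m jog '{"linear":[[0.8,0,-0.1],[2,0,-0.15],[3.5,0,-0.15],[5,0,-0.15],[6.3,0,-0.15],[7.4,0,-0.15],[8.3,0,-0.15],[9,0,-0.15],[9.5,0,-0.15],[9.9,0,-0.15],[10.1,0,-0.15],[10.1,0,-0.15],[10.1,0,-0.15]],"twist":[-0.01,-0.01,-0.01,-0.01,-0.01,-0.01,-0.01,-0.01,-0.01,-0.01,-0.01,-0.01,-0.01],"claw":[1,1,1,1,1,1,1,1,1,1,1,1,1]}'
python3 -m jog '{"linear":[[0,0,0],[0,0,0],[0,0,0],[0,0,0],[0,0,0],[0,0,0],[0,0,0],[0,0,0],[0,0,0],[0,0,0]],"twist":[0,0,0,0,0,0,0,0,0,0],"claw":[0.8,0.6,0.5,0.4,0.3,0.2,0,-0.2,-0.3,-0.3]}' 35
python3 - <<'E'
from go import *
st()
b=manip.snapshot("side");crop(b,(255,150,375,250),"r1")
E
```

```text
t: 21.77
tcp_pos: [0.6334, -0.03, 0.0094]
tool_rot: [0.493, 0.507, -0.493, 0.507]
force: [0.4, -0.0, -0.8]
finger_gap: 1.003
t: 22.6
tcp_pos: [0.6336, -0.03, 0.0095]
tool_rot: [0.493, 0.507, -0.492, 0.508]
force: [0.3, 0.6, 5.3]
finger_gap: 0.673
t 22.6 tcp [ 0.6336 -0.03    0.0095] x [ 0.001 -0.    -1.   ] y [1.    0.029 0.001] F [0.3 0.6 5.3] gap 0.673 q [-0.22  0.84  1.54 -0.    0.76 -0.25]
```

View pics/r1.png

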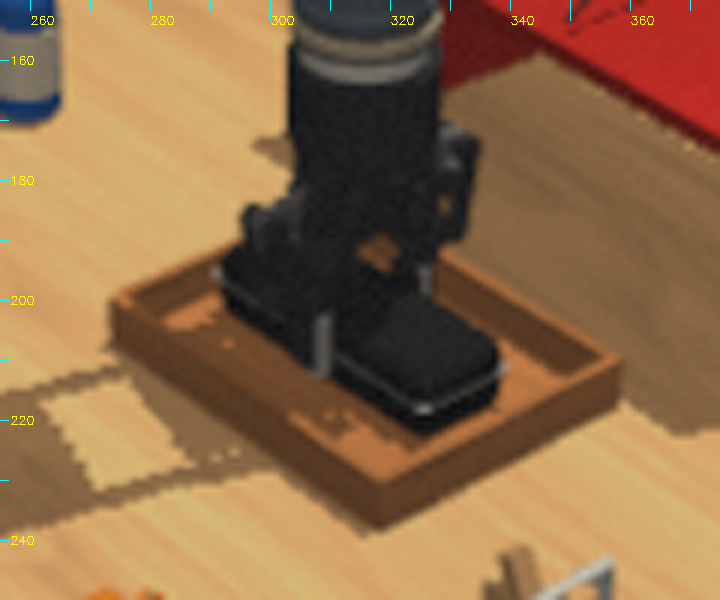

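```bash
python3 -m jog '{"linear":[[-0.2,0,0],[-0.7,0,0],[-1.4,0,0],[-2.2,0,0],[-3,0,0],[-4,0,0],[-5.5,0,0],[-7.5,0,0],[-10,0,0],[-12.5,0,0],[-15,0,0],[-16.5,0,0],[-17,0,0],[-17,0,0]],"twist":[0,0,0,0,0,0,0,0,0,0,0,0,0,0],"claw":[-0.3,-0.3,-0.3,-0.3,-0.3,-0.3,-0.3,-0.3,-0.3,-0.3,-0.3,-0.3,-0.3,-0.3]}'
python3 - <<'E'
from go import *
import pickle
st()
b=manip.snapshot("side");a=manip.snapshot("scene");w=manip.snapshot("wrist");pickle.dump((a,b,w),open("s8.pkl","wb"))
crop(b,(240,90,400,250),"u1");cv2.imwrite("pics/u2.png",w["pixels"][:,:,::-1])
plan([.423,.329,.18],-.127)
E
```

```text
t: 23.82
tcp_pos: [0.634, -0.0301, 0.1814]
tool_rot: [0.493, 0.506, -0.492, 0.508]
force: [0.1, 0.5, -1.6]
finger_gap: 0.674
t 23.82 tcp [ 0.634  -0.0301  0.1814] x [ 0.004 -0.001 -1.   ] y [1.    0.029 0.004] F [ 0.1  0.5 -1.6] gap 0.674 q [-0.22  0.6   1.46  0.    1.08 -0.25]
[0.423, 0.329, 0.18] lin [-0.14, -19.85, -36.46] twist [0.156]
```

View pics/u1.png

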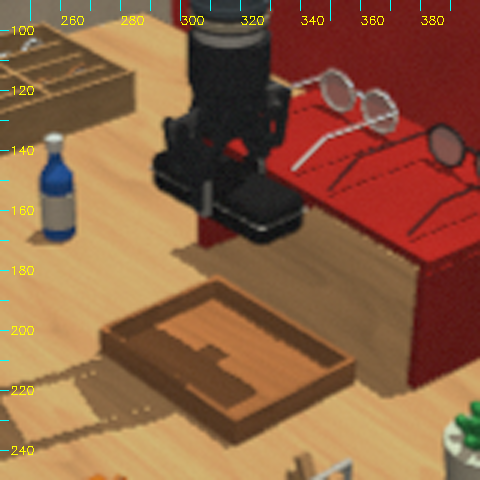

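View pics/u2.png

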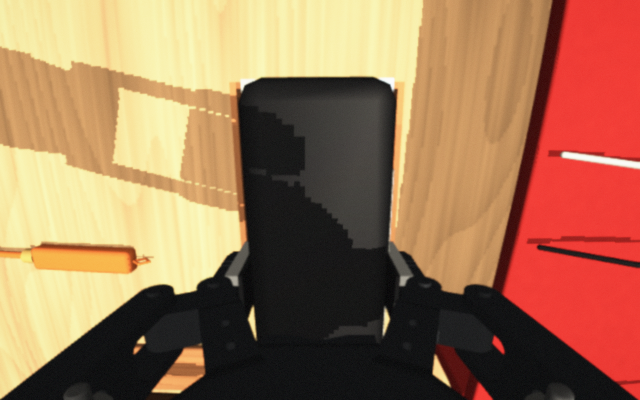

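```bash
python3 - <<'E'
from go import *
import pickle
a,b,w=pickle.load(open("s8.pkl","rb"))
for z in (.197,.205,.21): print(z,onz(w,(317,79),z)-manip.sense()["tcp_pos"])
crop(a,(270,110,400,230),"v1");crop(b,(280,130,350,180),"v2")
t=manip.sense()["tcp_pos"]
E
```

```text
0.197 [-0.00233392  0.08317708  0.01917717]
0.205 [-0.00225628  0.08222552  0.02717717]
0.21 [-0.00220776  0.08163079  0.03217717]
```

View pics/v1.png

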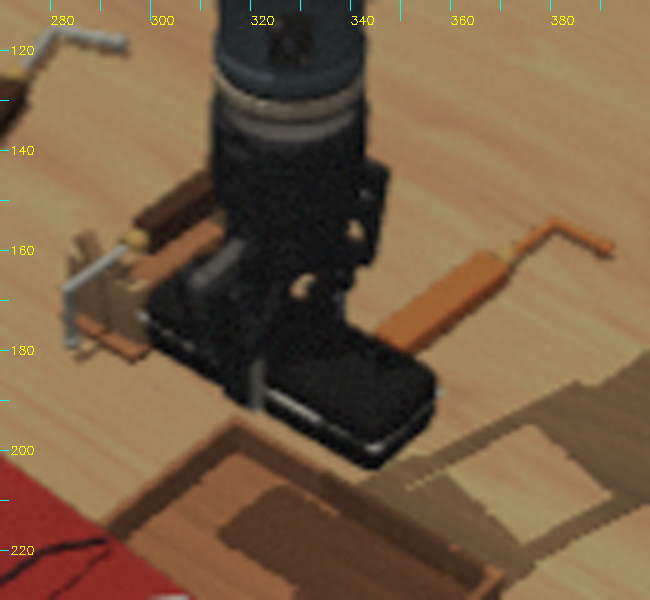

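View pics/v2.png

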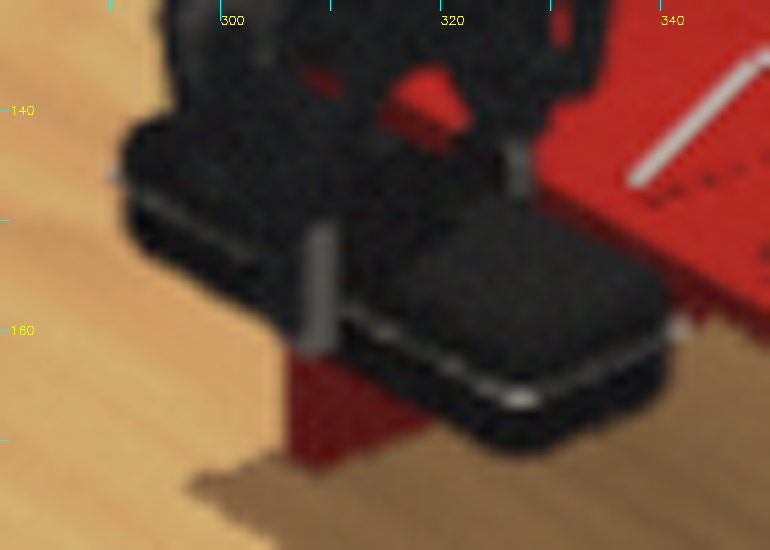

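```bash
python3 -m jog '{"linear":[[0,-0.3,-0.6],[0,-1,-2],[0,-2.2,-4],[0,-3.6,-6.6],[0,-5,-9.2],[0,-6.5,-12],[0,-8,-14.8],[0,-9.5,-17.6],[0,-11,-20.4],[0,-12.5,-23.2],[0,-14,-26],[0,-15.5,-28.8],[0,-17,-31.4],[0,-18.3,-33.6],[0,-19.2,-35.2],[0,-19.7,-36.2],[0,-19.8,-36.5],[0,-19.8,-36.5],[0,-19.8,-36.5],[0,-19.8,-36.5]],"twist":[0.01,0.02,0.03,0.04,0.05,0.06,0.07,0.08,0.09,0.1,0.11,0.12,0.13,0.14,0.15,0.156,0.156,0.156,0.156,0.156],"claw":[-0.3,-0.3,-0.3,-0.3,-0.3,-0.3,-0.3,-0.3,-0.3,-0.3,-0.3,-0.3,-0.3,-0.3,-0.3,-0.3,-0.3,-0.3,-0.3,-0.3]}'
python3 - <<'E'
from go import *
import pickle
st();plan([.423,.329,.06],-.127)
b=manip.snapshot("side");a=manip.snapshot("scene");w=manip.snapshot("wrist");pickle.dump((a,b,w),open("s9.pkl","wb"))
crop(b,(140,90,280,230),"x1");crop(a,(390,160,550,310),"x2");cv2.imwrite("pics/x3.png",w["pixels"][:,:,::-1])
E
```

```text
t: 25.63
tcp_pos: [0.4249, 0.3285, 0.1786]
tool_rot: [-0.531, -0.467, 0.531, -0.467]
force: [-0.5, 0.1, -0.3]
finger_gap: 0.676
t 25.63 tcp [0.4249 0.3285 0.1786] x [-0.001 -0.001 -1.   ] y [ 0.992 -0.128 -0.   ] F [-0.5  0.1 -0.3] gap 0.676 q [ 0.45  0.48  1.71 -0.    0.95  0.58]
[0.423, 0.329, 0.06] lin [11.86, -0.19, -0.04] twist [-0.001]
```

View pics/x1.png

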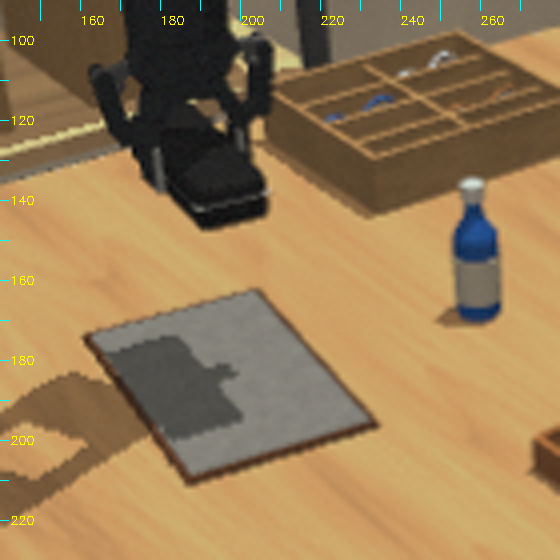

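View pics/x3.png

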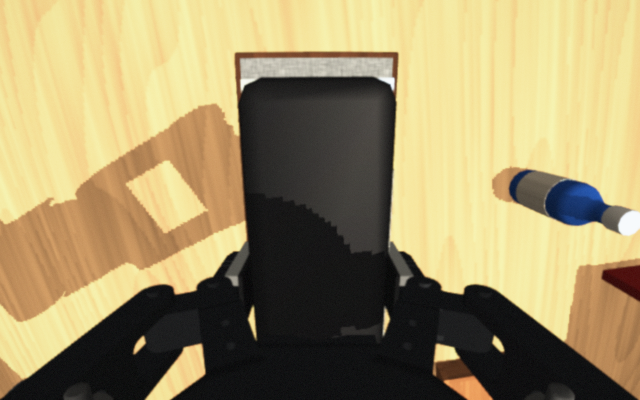

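```bash
python3 - <<'E'
from fit import *
from go import manip
a,b,w=pickle.load(open("s9.pkl","rb"))
L=onz(w,(236,53),.006);R=onz(w,(397.5,52.5),.006);m=(L+R)/2
th=np.arctan2((R-L)[1],(R-L)[0]);print(L,R,np.linalg.norm(R-L),th)
print("centre from wrist",m-.13*np.array([-np.sin(-.127),np.cos(-.127),0]))
sh=-.4
fit("pad",[(a,(-.08,-.13,.006),(449.3,214.6)),(a,(.08,-.13,.006),(417.1,239.8)),(a,(.08,.13,.006),(493.8,296.6)),(a,(-.08,.13,.006),(524.6,265.3)),
     (b,(.08,.13,.006),(204.3,161.8)),(b,(-.08,.13,.006),(160.9,173.6)),(b,(-.08,-.13,.006),(186.8,209.9)),(b,(.08,-.13,.006),(234.3,195.8))],[.4,.3,0])
E
```

```text
[0.36243827 0.46801487 0.006     ] [0.5178667  0.44833406 0.006     ] 0.15666950393771742 -0.12595264664298536
centre from wrist [0.42368683 0.32922144 0.006     ]
pad [0.4219 0.328 ] yaw -0.1276
[[-0.6, -1.1], [-1.5, -0.6], [-0.4, 1.6], [0.1, -0.3], [-0.3, -1.1], [-1.3, -1.2], [-0.9, -0.4], [0.1, -1.0]]
```

```bash
python3 -m jog '{"linear":[[0.7,-0.1,0],[2.2,-0.2,0.05],[4.5,-0.2,0.05],[7,-0.2,0.05],[9.2,-0.2,0.05],[11,-0.2,0.05],[12.4,-0.2,0.05],[13.5,-0.2,0.05],[14.4,-0.2,0.05],[15.1,-0.2,0.05],[15.7,-0.2,0.05],[16.1,-0.2,0.05],[16.4,-0.2,0.05],[16.6,-0.2,0.05],[16.7,-0.2,0.05],[16.7,-0.2,0.05],[16.7,-0.2,0.05]],"twist":[0,0,0,0,0,0,0,0,0,0,0,0,0,0,0,0,0],"claw":[-0.3,-0.3,-0.3,-0.3,-0.3,-0.3,-0.3,-0.3,-0.3,-0.3,-0.3,-0.3,-0.3,-0.3,-0.3,-0.3,-0.3]}'
python3 - <<'E'
from go import *
st()
E
```

```text
t: 27.2
tcp_pos: [0.4227, 0.3291, 0.0123]
tool_rot: [0.531, 0.467, -0.531, 0.467]
force: [0.3, 0.4, -0.9]
finger_gap: 0.674
t 27.2 tcp [0.4227 0.3291 0.0123] x [ 0.001  0.    -1.   ] y [ 0.992 -0.127  0.001] F [ 0.3  0.4 -0.9] gap 0.674 q [0.45 0.76 1.8  0.   0.58 0.58]
```

```bash
python3 -m jog '{"linear":[[0.05,0,0],[0.1,0,0],[0.15,0,0],[0.2,0,0],[0.22,0,0],[0.22,0,0],[0.22,0,0]],"twist":[0,0,0,0,0,0,0],"claw":[-0.3,-0.3,-0.3,-0.3,-0.3,-0.3,-0.3]}'
python3 - <<'E'
from go import *
st()
a=manip.snapshot("scene");b=manip.snapshot("side");crop(b,(140,90,280,230),"y1");crop(a,(390,160,550,310),"y2")
E
```

```text
t: 27.78
tcp_pos: [0.4225, 0.3289, 0.0098]
tool_rot: [-0.531, -0.467, 0.531, -0.467]
force: [-0.2, 0.9, -0.6]
finger_gap: 0.676
t 27.78 tcp [0.4225 0.3289 0.0098] x [-0. -0. -1.] y [ 0.992 -0.127 -0.   ] F [-0.2  0.9 -0.6] gap 0.676 q [0.45 0.77 1.8  0.   0.57 0.58]
```

View pics/y1.png

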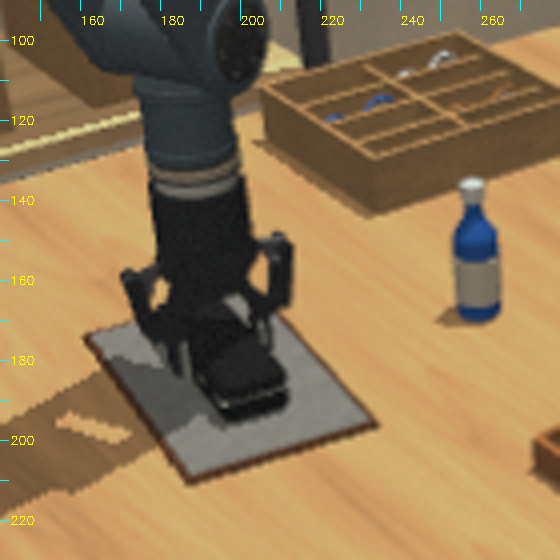

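View pics/y2.png

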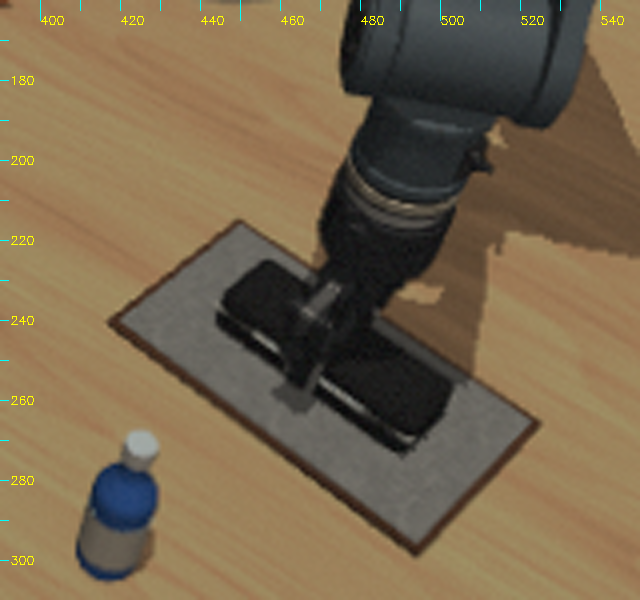

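```bash
python3 -m jog '{"linear":[[0.04,0,0],[0.08,0,0],[0.1,0,0],[0.1,0,0]],"twist":[0,0,0,0],"claw":[-0.3,-0.3,-0.3,-0.3]}'
python3 - <<'E'
from go import *
st()
E
```

```text
t: 28.22
tcp_pos: [0.4225, 0.329, 0.0095]
tool_rot: [0.531, 0.467, -0.531, 0.467]
force: [-1.4, -1.3, 5.3]
finger_gap: 0.673
t 28.22 tcp [0.4225 0.329  0.0095] x [ 0.  0. -1.] y [ 0.992 -0.127  0.   ] F [-1.4 -1.3  5.3] gap 0.673 q [ 0.45  0.77  1.8  -0.    0.57  0.58]
```

```bash
python3 -m jog '{"linear":[[0,0,0],[0,0,0],[0,0,0],[0,0,0],[0,0,0],[0,0,0],[0,0,0]],"twist":[0,0,0,0,0,0,0],"claw":[0.2,0.4,0.6,0.8,1,1,1]}'
python3 -m jog '{"linear":[[-0.5,0,0],[-1.5,0,0],[-3,0,0],[-5.5,0,0],[-8.5,0,0],[-12,0,0],[-15.5,0,0],[-19,0,0],[-22,0,0],[-24,0,0],[-25,0,0],[-25,0,0],[-25,0,0]],"twist":[0,0,0,0,0,0,0,0,0,0,0,0,0],"claw":[1,1,1,1,1,1,1,1,1,1,1,1,1]}'
python3 - <<'E'
from go import *
import pickle
st()
a=manip.snapshot("scene");b=manip.snapshot("side");w=manip.snapshot("wrist");pickle.dump((a,b,w),open("s10.pkl","wb"))
crop(b,(140,130,260,230),"z1");cv2.imwrite("pics/z2.png",a["pixels"][:,:,::-1]);cv2.imwrite("pics/z3.png",w["pixels"][:,:,::-1])
cv2.imwrite("pics/z4.png",b["pixels"][:,:,::-1])
E
```

```text
t: 28.8
tcp_pos: [0.4225, 0.3289, 0.0087]
tool_rot: [-0.531, -0.467, 0.531, -0.467]
force: [0.3, 0.1, 1.0]
finger_gap: 1.001
t: 29.88
tcp_pos: [0.422, 0.3287, 0.2588]
tool_rot: [-0.531, -0.467, 0.531, -0.467]
force: [-0.6, -0.2, -1.1]
finger_gap: 0.995
t 29.88 tcp [0.422  0.3287 0.2588] x [-0. -0. -1.] y [ 0.992 -0.127 -0.   ] F [-0.6 -0.2 -1.1] gap 0.995 q [0.45 0.37 1.63 0.   1.14 0.58]
```

View pics/z4.png

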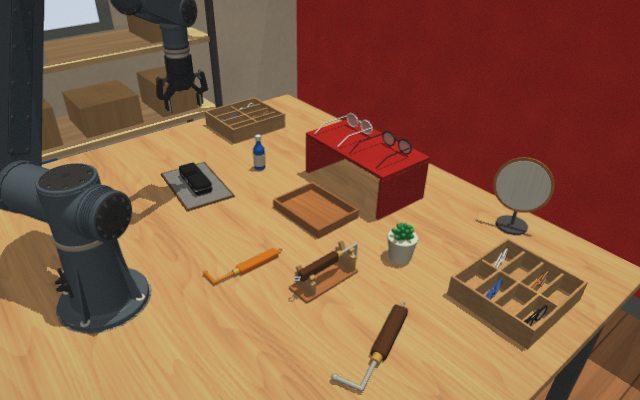

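View pics/z2.png

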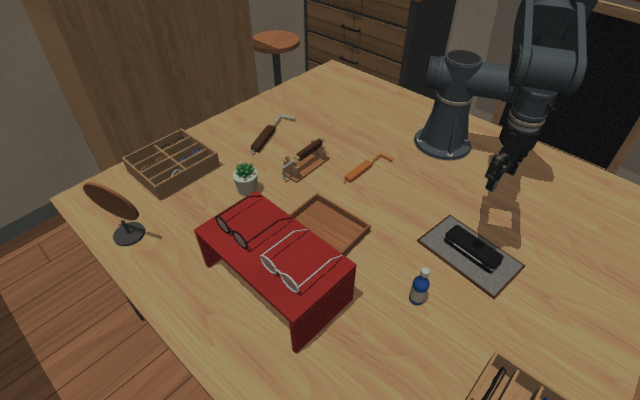

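View pics/z3.png

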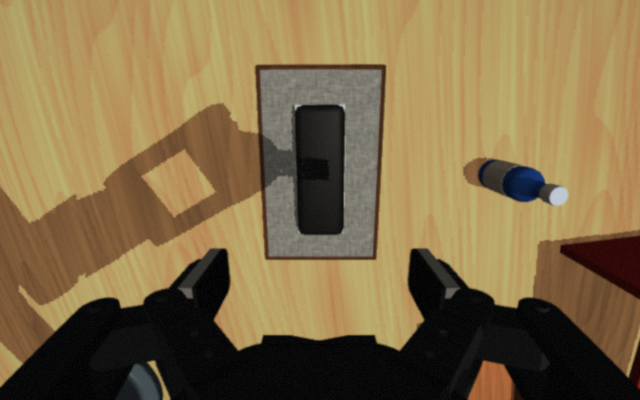

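```bash
python3 - <<'E'
from h import *
import pickle
a,b,w=pickle.load(open("s10.pkl","rb"))
crop(w,(245,55,395,270),"zz",2); s0=pickle.load(open("s0.pkl","rb"))
P=[onz(w,u,.006) for u in ((257,66),(385,66),(376,258.5),(267,258.5))];pc=sum(P)/4
C=[onz(w,u,.032) for u in ((295.5,105),(345,105),(343,235),(297.5,235))];cc=sum(C)/4
th=np.arctan2(-(P[0]-P[3]+P[1]-P[2])[0],(P[0]-P[3]+P[1]-P[2])[1]); tc=np.arctan2(-(C[0]-C[3]+C[1]-C[2])[0],(C[0]-C[3]+C[1]-C[2])[1])
d=cc-pc; print(pc,cc,"yaw",th,tc,"offset pad frame mm",1000*(np.cos(th)*d[0]+np.sin(th)*d[1]),1000*(-np.sin(th)*d[0]+np.cos(th)*d[1]))
for i,bx,n in ((1,(245,130,275,175),"spray side"),(1,(383,219,425,265),"plant side"),(0,(228,158,262,192),"plant scene"),(1,(282,240,360,305),"hook side")):
    x0,y0,x1,y1=bx; A=s0[i]["pixels"][y0:y1,x0:x1].astype(np.float32).mean(2);B=(a,b)[i]["pixels"][y0:y1,x0:x1].astype(np.float32).mean(2)
    print(n,cv2.phaseCorrelate(A,B,cv2.createHanningWindow((x1-x0,y1-y0),cv2.CV_32F)))
E
```

```text
[0.42453361 0.32995841 0.006     ] [0.42312803 0.32994823 0.032     ] yaw -0.1222339967020604 -0.125665423783557 offset pad frame mm -1.3938454396661037 -0.18149265405006104
spray side ((0.08665971816145657, 0.5143696030730638), 0.9812342708199112)
plant side ((0.5278142636307983, 0.0067865584215986985), 0.9880768555181998)
plant scene ((-0.003426530135822503, -0.030950598177000188), 0.9682120518919862)
hook side ((0.29316400254782593, 0.1769921207769798), 0.9859893937905629)
```

View pics/zz.png

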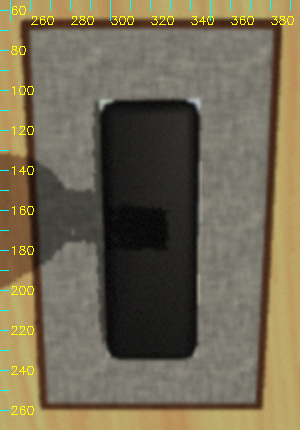

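The case is centred on the pad to within about 1.5 mm and 0.2°. The hook is home, and the bystanders show no more than half a pixel of image shift, within noise. Handing in.

```bash
python3 -c "
from station import manip
print(manip.sign_off())"
```

```text
the job is handed in; nothing more can be done
None
```

The job is done and handed in at about 30 s of robot time. I pulled the tray out from under the riser with the small brown hook and put the hook back in its rest. Then I set the case down in the middle of the pad.

**Last checks:**
- **Tray:** it is fully out. The back wall sits about 45 mm in front of the riser's edge. The side and wrist cameras disagreed by about 7 mm on where the tray lay, but either reading leaves it clear. The gripper never touched it during the drag, which took about 3 N.
- **Hook:** its bend appears at the same pixels as at the start, with an image shift of 0.3 px.
- **Case:** it lies flat with the lid up. It is about 1.4 mm off the pad's centre across and 0.2 mm along, and within 0.2° of the pad's length. Contact force was about 5 N when I set it down.
- **Spray bottle and plant:** both show image shifts of about 0.5 px or less, which is measurement noise.

No check failed. The highest wrist force seen at the end of a move was about 5 N.

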